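# Re-aim the swivelling label reader

## Task

Aim the label reader at its new station: unscrew the black clamp knob on its swivel base until the clamp shoe lets go of the disc, swing the reader head round until its yellow pointer stands at the red mark on the angle scale, then screw the knob fully tight again so the head is locked there. Do not push the bottle and tub beside the stand out of place or tip them over.

Things in the scene. Friction and masses are not known exactly. Their poses are not given: they have to be found in the camera images.
- stand: Fixed grey stand of the label reader: round foot 170 mm across, 12 mm thick, with a white angle scale, and a clamp arm on one side. Origin on the swivel axis at worktop level, z up. The clamp arm and knob stand on its -x side; the scale is on its +x side.
- clamp_knob (a joint): Turn of the black ribbed clamp knob, rad. 0 = screwed home against its hard stop, growing as it is unscrewed (anticlockwise seen from its outer end) to 3.3. The shoe presses with about 55 N at 0, less as it is unscrewed, and lifts off at 2.2: head free. Fully tight below 0.35. Turns against 0.3 Nm of friction plus up to 0.1 Nm of spring near 0; stays where left. Takes more than one grasp.
- knob_grip (a point): Middle of the clamp knob (44 mm diameter, 29 mm long; grip across the diameter). z = its turning axis, pointing out of the knob, leaning 35 degrees from vertical toward the stand's -x side: the tool must come in along it, tilted. Outer face 14 mm above the point, clamp arm's boss 28 mm below it along the axis. The frame turns with the knob.
- reader_head (a joint): Swivel angle of the reader head about the vertical axis through the stand's origin, rad: 0 when the pointer points along the stand's +x, growing anticlockwise from above, limits -1.25 to 1.25. Loose, it turns against 0.08 Nm of friction and stays where it is left; it cannot be turned by a fair force while clamped.
- head_grip (a point): Point inside the white reader head (box 90 x 50 x 58 mm, top at z = 146 mm, underside at 88 mm), 20 mm from the swivel axis, 122 mm above the worktop; the head can be gripped there from above across its 50 mm width. x axis along the head toward its pointer and dark window, y across the width, z up.
- pointer_tip (a point): Tip of the yellow pointer on the head, 87 mm from the swivel axis, 30 mm above the worktop, on the head's centre line below the window.
- red_mark: Red tab (10 mm wide) clipped on the rim of the angle scale; it cannot be moved. Origin on the swivel axis, 12 mm above the worktop; its x axis points horizontally from the swivel axis through the middle of the tab, which is 81 mm out. The head is aimed when its x axis lies along this x axis.
- bottle_near: Brown glass bottle, 54 mm diameter, 120 mm high, loose, standing; leave alone. Origin at the centre of its underside.
- tub_near: White tub with green band, 79 mm diameter, 80 mm high, loose, standing; leave alone. Origin at the centre of its underside.

How it is judged:
By the outcome, as a careful person would: the job done as asked, in the order asked, and still so for the second after the job is handed in, with the robot touching nothing.
It also fails if it takes over 72 s, if anything falls off the work surface, if the arm or the gripper's body presses on something with over 40 N, if the wrist force passes 120 N, or if a joint passes its speed limit or range.

## Robot

A 7-joint arm with a two-finger parallel gripper is mounted at the origin on the work surface; the furniture and walls round the work are solid. World frame = base frame: x ahead of the robot, y to its left, z up, the work surface at z = 0. Lengths are in mm, angles in rad, forces in N, time in s.
With the tool pointing down it reaches from about 400 to 875 mm from the base axis. Payload 4.4 kg.
Tool frame: the origin (TCP) lies midway between the tips of the shut fingers; the grasp point (between the pads) lies 19 mm behind it (ctrl.pinch_z is the distance from the TCP to the grasp point, in mm); z points along the fingers, y is the line along which they close (so a half turn about z gives the same grasp; the last joint's range is limited). The gripper opens to 85 mm and grips with 20 to 120 N. Pads are 22 mm wide; open, the fingers measure 114 mm over their backs; the gripper's body (76 mm by 85 mm) begins 54 mm behind the grasp point. The pads swing forward as they close: fully open they stand 13 mm farther back than shut.
Start: joints at [-0.066, 0.628, 0.038, 1.517, -0.027, 0.996, -0.02], TCP at [650.014, 0.027, 231.313] pointing down, gripper open.
Joint ranges: [-3.06, 3.06], [-0.37, 2.12], [-1.25, 1.32], [0.18, 2.47], [-1.1, 4.24], [0.23, 1.98], [-2.94, 2.94]. Speed limits (rad/s): [2.57, 2.57, 3.14, 3.14, 3.14, 3.14, 3.14].

## Interface

Orientations are given as [roll, pitch, yaw] about the fixed x, y, z axes, in that order (R = Rz(yaw) Ry(pitch) Rx(roll)).
In Python, from cell import read_state, cams, order, ctrl gives the robot as it stands.
- The arm moves only by the tool move_arm, never from a script. Its argument "targets" is text: rows parted by semicolons, each of 7 numbers parted by spaces: the gripper's target within -1 to 1 (fully open at 1, half-way at 0, shut at -1), then the shift along the tool's x, y, z in cm, then the turn, a rotation vector about the tool's x, y, z in degrees. A call has 1 to 5 rows; each row shifts and turns the commanded pose from where the row before left it, along the tool's axes as they then stand; what a row does not reach is not made up. A row lasts 1/12 s, in which the tool goes at most 41.7 mm and 7.16 degrees, less where a joint would pass 70% of its speed; a pose out of reach is approached as far as the arm can. A call with a gripper value outside its range is refused whole. The fingers move at their own pace and stop on an object; the grip force is fixed at half the most. Time passes only in rows, so rows that do not move let the fingers close. It gives the time, the measured TCP pose, the force, the opening and the grip force at its end, in the units of the state.
- read_state(): the state, without advancing time (a new reading comes with each control period).
- cams.get_image(name): name is "scene" or "side" or "wrist"; returns a dict with "color" (400x640x3 uint8, red, green, blue), "fovy" (degrees; the focal length in pixels is half the picture's height over the tangent of half this angle, whatever the lens; pixels are square), "cx", "cy" (the principal point, pixels), "rvec" (rotation vector, rad) and "tvec" (3), from world to camera coordinates, as OpenCV has them. Camera axes: x right, y down, z forward; pixel columns grow to the right and rows downward; lengths in mm; the calibration is good to about 2 mm. The wrist camera is an equidistant fisheye: a pixel r from the principal point sees the ray r / f radians off the axis. A picture is of the moment at which its call begins. There is no depth.
- order.finish_job(): hands the job in; it is judged then, once.
The state is a dict: "clock": time; "qpos": joint angles; "qd": joint speeds; "tau": joint torques, N m; "eef_pos": TCP position; "tool_rot": TCP orientation; "force": force on the tool from outside, world axes, zero at the start; "torque": the same for the moment, N m; "width": finger opening in mm; "gripper_force": force on a finger pad.
Only numpy, scipy, OpenCV 4.12 (cv2) and the standard library are available. Lean on these libraries where they do the work, as an engineer would, in place of code of your own. Each camera call takes 0.05 s, during which the arm holds its last target. There are 200 camera calls.

## Working session

There is one attempt and no reset: what is moved stays moved. The work goes in short steps, Python scripts to look and compute and a tool call to move; the robot and the scene stay as the last step left them, time stands still between calls to the robot, and variables do not carry over. Pictures are saved under pics/ and viewed, at most 10 in all, crops included, and the job is handed in when it is done.

Besides the shell and the picture viewer there is one more tool, called after ">>>" as name(argument=value, ...), one argument or row to a line, values as JSON. move_arm: Moves the arm, as the interface text tells. Its arguments: {"type":"object","properties":{"targets":{"type":"string"}},"required":["targets"]}

```bash
ls; mkdir -p pics
cat > h.py <<'E'
import numpy as np,cv2
from cell import read_state,cams,order,ctrl
def get(n):
    d=cams.get_image(n); d['R']=cv2.Rodrigues(np.array(d['rvec'],float))[0]; d['t']=np.array(d['tvec'],float).ravel()
    d['f']=200/np.tan(np.radians(d['fovy'])/2); d['n']=n; return d
def ray(d,u,v):
    x=np.array([u-d['cx'],v-d['cy']])/d['f']
    if d['n']=='wrist':
        r=np.linalg.norm(x); k=np.array([*(x/r*np.sin(r)),np.cos(r)]) if r>0 else np.array([0,0,1.])
    else: k=np.array([*x,1.]); k/=np.linalg.norm(k)
    return -d['R'].T@d['t'], d['R'].T@k
def onz(d,u,v,z):
    c,k=ray(d,u,v); return c+k*(z-c[2])/k[2]
def proj(d,p):
    q=d['R']@np.array(p,float)+d['t']
    if d['n']=='wrist':
        r=np.arctan2(np.hypot(q[0],q[1]),q[2]); s=q[:2]/np.hypot(q[0],q[1])*r
    else: s=q[:2]/q[2]
    return s*d['f']+[d['cx'],d['cy']]
def tri(rs):
    A=sum(np.eye(3)-np.outer(k,k) for c,k in rs); b=sum((np.eye(3)-np.outer(k,k))@c for c,k in rs)
    p=np.linalg.solve(A,b); return p,[np.linalg.norm(np.cross(p-c,k)) for c,k in rs]
def save(d,name): cv2.imwrite('pics/'+name,d['color'][:,:,::-1])
E
python3 - <<'E'
from h import *
for n in('scene','side','wrist'):
    d=get(n); save(d,n+'0.png'); print(n,d['f'],d['cx'],d['cy'],-d['R'].T@d['t'],d['R'][2])
s=read_state(); print(s); print(ctrl.pinch_z)
E
```

```text
pics
scene 398.9253544943018 314.0006234069004 202.97163258181433 [ 69.03207402 951.86223311 542.15777218] [ 0.42068568 -0.73455554 -0.53240184]
side 393.45479809940053 319.1812791656678 204.96745743358787 [1017.0352172  -162.21016243  473.64906902] [-0.68424137  0.58639216 -0.43354121]
wrist 309.70691628693146 324.1556656996037 199.72770742764754 [650.20127151  85.17598615 373.63472022] [-0.00196151 -0.32688152 -0.94506329]
{'clock': 0.15, 'qpos': array([-0.06584206,  0.62914597,  0.03847133,  1.51812189, -0.02699268,
        0.9962921 , -0.01995455]), 'qd': array([-0.00022564, -0.00426449,  0.00052893, -0.00345983, -0.00106792,
       -0.00329291,  0.00154247]), 'tau': array([ 2.19518879e-03, -5.63800478e+01,  1.22790758e+00, -1.93650573e+01,
        1.11919764e-02,  7.40401709e-03, -1.44664841e-05]), 'eef_pos': array([6.49535546e+02, 4.48348360e-02, 2.30598028e+02]), 'tool_rot': array([-3.14014412e+00,  2.66486301e-05,  1.57086965e+00]), 'force': array([ 0.48652324,  0.62213118, -0.42191784]), 'torque': array([0.03645871, 0.03780375, 0.00237979]), 'gripper_force': 0.0, 'width': 85.37879420969342}
18.700000000000003
```

View pics/scene0.png

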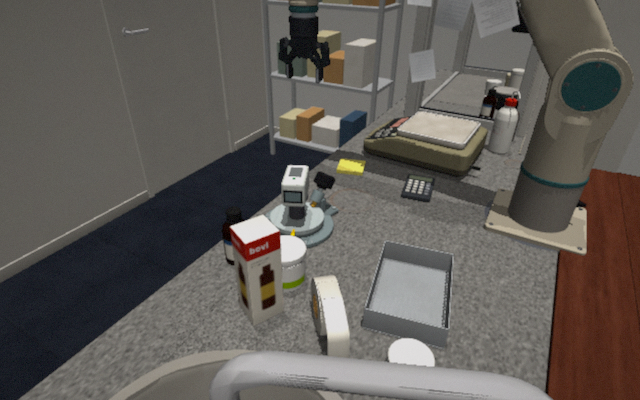

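View pics/side0.png

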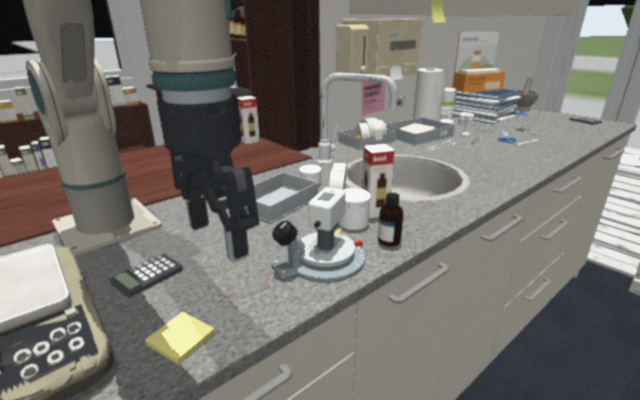

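View pics/wrist0.png

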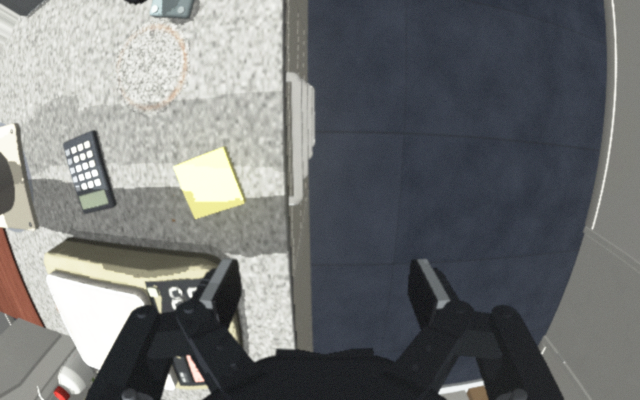

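The scene view shows the stand at about (300,222), head at (296,185) and knob at (324,181). In the side view the foot is at (325,255), the knob at (285,233), the red mark near (358,243), the tub at (355,208) and the bottle at (391,222). The wrist view shows only the stand's edge, at the top left. Next I'll enlarge the crops and get rough numbers.

Run:
```python
from h import *
a=get('scene');b=get('side')
A=cv2.resize(a['color'][150:300,210:350],None,fx=4,fy=4,interpolation=3)[:600]
B=cv2.resize(b['color'][180:285,262:412],None,fx=5,fy=5,interpolation=3)
cv2.imwrite('pics/ca.png',A[:,:,::-1]);cv2.imwrite('pics/cb.png',B[:,:,::-1])
print(onz(a,300,222,12),onz(b,325,255,12))
print('knob',tri([ray(a,324,181),ray(b,285,233)]))
```

```text
[474.32437841 308.73587562  12.        ] [483.65012411 310.07542503  12.        ]
knob (array([457.58392187, 227.28654831,  86.46274281]), [np.float64(0.15377985557265103), np.float64(0.1537798555726673)])
```

View pics/ca.png

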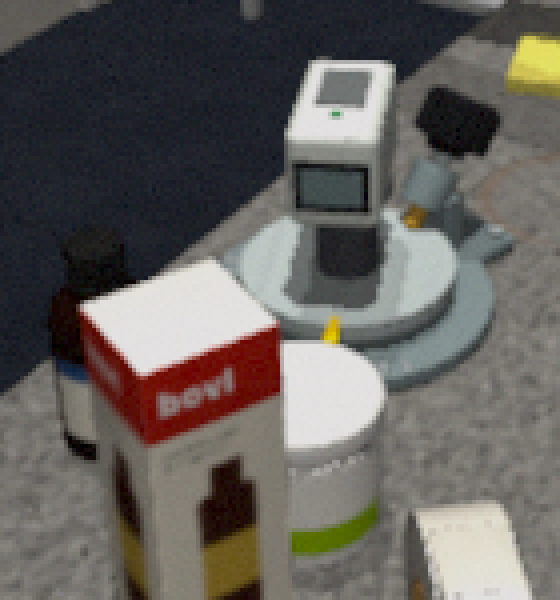

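View pics/cb.png

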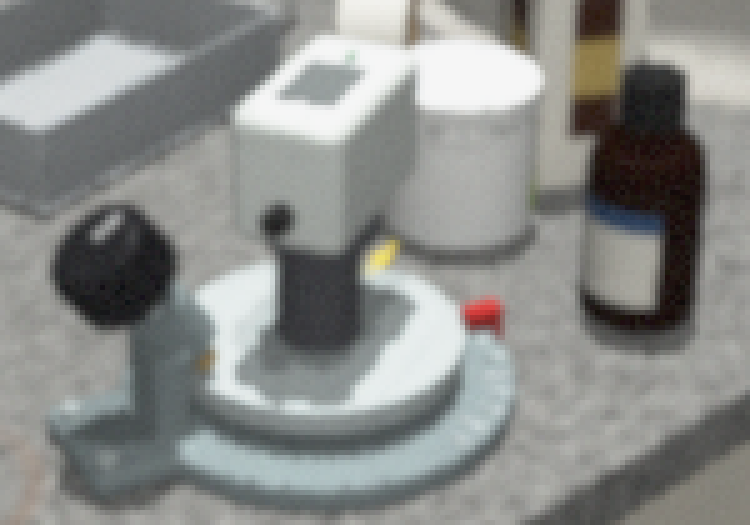

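The crops show the head top corners, the pointer, the red tab (side crop 465–502, 300–333) and the knob clearly. Now I'll compute the geometry.

Run:
```python
from h import *
from scipy.optimize import least_squares
a=get('scene');b=get('side')
A=lambda x,y:(210+x/4-.4,150+y/4-.4); B=lambda x,y:(262+x/5-.4,180+y/5-.4)
for n,d,F,P in(('scene',a,A,[(308,62),(395,66),(382,145),(290,137)]),('side',b,B,[(235,118),(312,37),(415,58),(345,137)])):
    q=np.array([onz(d,*F(*p),146) for p in P]); print(n,q[:,:2].round(),q.mean(0).round(1),[np.linalg.norm(q[i]-q[i-1]).round() for i in range(4)])
pts=[onz(b,*B(*p),0)[:2] for p in[(490,462),(440,490),(380,505),(300,507),(240,497)]]
pts+=[onz(a,*A(*p),0)[:2] for p in[(480,350),(450,372),(400,388)]]
pts=np.array(pts)
r=least_squares(lambda c:np.hypot(*(pts-c).T)-85,[480,309]);print('axis',r.x,r.fun.round(1))
c=r.x
def mask(d,lo,hi,box):
    h=cv2.cvtColor(d['color'],cv2.COLOR_RGB2HSV); m=cv2.inRange(h,np.array(lo),np.array(hi)); x0,y0,x1,y1=box
    z=np.zeros_like(m); z[y0:y1,x0:x1]=m[y0:y1,x0:x1]; v,u=np.nonzero(z); return u,v
u,v=mask(b,(0,150,90),(6,255,255),(340,232,375,255)); print('red',len(u),u.mean(),v.mean(),u.min(),u.max(),v.min(),v.max())
for z in(12,18): 
    p=onz(b,u.mean(),v.mean(),z)[:2]-c; print(z,p,np.hypot(*p),np.degrees(np.arctan2(p[1],p[0])))
ya=mask(a,(20,150,100),(35,255,255),(280,220,305,240)); yb=mask(b,(20,110,100),(35,255,255),(325,222,350,242))
for d,(u,v) in((a,ya),(b,yb)):
    i=[v.argmin(),v.argmax(),u.argmin(),u.argmax()]; print([(u[k],v[k]) for k in i]); p=onz(d,u.mean(),v.mean(),30)[:2]-c; print('ptr',p,np.hypot(*p),np.degrees(np.arctan2(p[1],p[0])))
k=tri([ray(a,*A(458,121)),ray(b,*B(114,265))]);print('knob',k, np.degrees(np.arctan2(*(k[0][:2]-c)[::-1])),np.hypot(*(k[0][:2]-c)))
print('tub top',[onz(a,*A(310,395),80),onz(b,*B(475,78),80)],'bottle cap',tri([ray(a,*A(96,238)),ray(b,*B(655,75))]))
```

```text
scene [[512. 301.]
 [469. 281.]
 [430. 359.]
 [474. 375.]] [470.9 328.9 146. ] [np.float64(84.0), np.float64(48.0), np.float64(87.0), np.float64(47.0)]
side [[480. 271.]
 [440. 346.]
 [485. 363.]
 [521. 291.]] [481.7 317.8 146. ] [np.float64(46.0), np.float64(85.0), np.float64(48.0), np.float64(80.0)]
axis [481.22688122 317.58509524] [-0.5 -0.9 -1.5 -2.1 -1.7  1.4 -1.4 -5.9]
red 21 357.95238095238096 242.38095238095238 355 361 241 244
12 [12.83232692 82.63839631] 83.62878188285246 81.17344096987071
18 [19.62938613 75.32851062] 77.84405765430397 75.39445941254641
[(np.int64(293), np.int64(230)), (np.int64(293), np.int64(235)), (np.int64(291), np.int64(232)), (np.int64(294), np.int64(230))]
ptr [-28.26399175  54.76267992] 61.62632831763134 117.29906226507332
[(np.int64(340), np.int64(229)), (np.int64(337), np.int64(232)), (np.int64(337), np.int64(231)), (np.int64(340), np.int64(229))]
ptr [-31.84455077  64.18486181] 71.65034472519183 116.38775810371013
knob (array([458.38629481, 225.3735128 ,  88.42738417]), [np.float64(0.12548276439935155), np.float64(0.12548276439930864)]) -103.91201769941979 94.99825431569961
tub top [array([398.15779576, 475.36158912,  80.        ]), array([414.85898693, 473.81392958,  80.        ])] bottle cap (array([525.80415568, 468.9468618 , 120.17346607]), [np.float64(0.9639008651662124), np.float64(0.9639008651661866)])
```

>>> move_arm(
  targets="1 2.4 -1.8 -0.3 0 0 0;1 2.4 -1.8 -0.3 0 0 0;1 2.4 -1.8 -0.3 0 0 0;1 2.4 -1.8 -0.3 0 0 0;1 2.4 -1.8 -0.3 0 0 0",
)

```text
clock: 0.77
eef_pos: [559.1, 121.0, 246.5]
tool_rot: [3.141, -0.0, 1.571]
force: [-0.1, 0.4, 0.9]
width: 85.5
gripper_force: 0.0
```

>>> move_arm(
  targets="1 2.4 -1.8 -0.6 0 0 0;1 2.4 -1.8 -0.6 0 0 0;1 2.4 -1.8 -0.6 0 0 0;1 2.4 -1.8 -0.6 0 0 0;1 2.4 -1.8 -0.6 0 0 0",
)

```text
clock: 1.18
eef_pos: [469.0, 241.1, 276.8]
tool_rot: [3.141, -0.0, 1.571]
force: [-0.6, 1.3, 0.7]
width: 85.8
gripper_force: 0.0
```

>>> move_arm(
  targets="1 0 0 0 0 0 0;1 0 0 0 0 0 0;1 0 0 0 0 0 0",
)

```text
clock: 1.43
eef_pos: [470.4, 239.5, 276.4]
tool_rot: [3.141, 0.001, 1.571]
force: [0.6, -1.1, 0.3]
width: 85.6
gripper_force: 0.0
```

Run:
```python
from h import *
d=get('wrist'); save(d,'w1.png'); print(-d['R'].T@d['t']); s=read_state(); print(s['qpos'],s['eef_pos'],s['tool_rot'])
for p in([481,317,12],[458,225,88],[500,395,15]): print(proj(d,p))
```

```text
[470.79757231 324.71182268 419.50856819]
[-0.53811591  0.40079783  0.02086401  1.79967034 -0.00897088  0.94130887
 -0.5151977 ] [470.65336998 238.85351281 276.22881727] [3.14122645e+00 8.13932208e-04 1.56922124e+00]
[332.01106711 102.32061519]
[312.65730883 186.92809936]
[347.10635739  43.43391116]
```

View pics/w1.png

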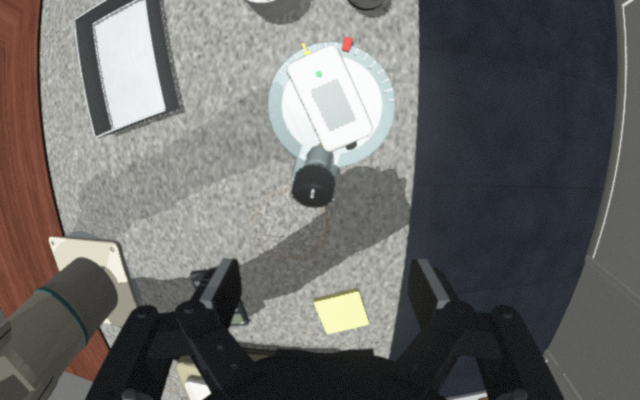

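The wrist view shows the foot disc at about (332,104), the knob at (314,186), the red tab at (348,45) and the yellow pointer tip at (304,44). The head points left of the mark.

Run:
```python
from h import *
from scipy.optimize import least_squares
d=get('wrist'); im=d['color']; h=cv2.cvtColor(im,cv2.COLOR_RGB2HSV)
box=np.zeros(im.shape[:2],np.uint8); box[25:220,255:405]=255
# foot: bluish (b-r)
f=((im[:,:,2].astype(int)-im[:,:,0])>10)&(im[:,:,2]>110)&(box>0)
f=cv2.morphologyEx(f.astype(np.uint8),cv2.MORPH_OPEN,np.ones((3,3)))
print(f.sum()); cs,_=cv2.findContours(f,0,1); c=max(cs,key=cv2.contourArea)
hull=cv2.convexHull(c)[:,0]; 
P=np.array([onz(d,*p,12)[:2] for p in c[:,0]])
g=lambda c0:np.hypot(*(P-c0).T)-85
r=least_squares(g,[481,317],loss='soft_l1',f_scale=2); print('axis',r.x,len(P),np.median(abs(r.fun)))
ax=r.x
r2=least_squares(lambda q:np.hypot(*(P-q[:2]).T)-q[2],[481,317,85],loss='soft_l1',f_scale=2); print(r2.x)
def cen(m,z,n):
    v,u=np.nonzero(m&(box>0)); 
    for zz in z:
        p=onz(d,u.mean(),v.mean(),zz)[:2]; q=p-ax; print(n,len(u),u.mean().round(1),v.mean().round(1),zz,p.round(1),np.hypot(*q).round(1),np.degrees(np.arctan2(q[1],q[0])).round(2))
    return u,v
H,S,V=h[:,:,0],h[:,:,1],h[:,:,2]
cen(((H<6)|(H>174))&(S>140)&(V>80),(12,16,20),'red')
u,v=cen((H>20)&(H<35)&(S>120)&(V>100),(30,),'yel'); i=v.argmin(); q=onz(d,u[i],v[i],30)[:2]-ax; print(u[i],v[i],np.hypot(*q),np.degrees(np.arctan2(q[1],q[0])))
k=(V<60)&(box>0); k=k.astype(np.uint8); n,l,s,ce=cv2.connectedComponentsWithStats(k); 
for j in range(1,n):
    if s[j,4]>200:
        print(s[j],ce[j])
        a=get('scene');b=get('side'); print('tri',tri([ray(d,*ce[j]),ray(a,324.1,179.9),ray(b,284.4,232.6)]))
# head top
w=((V>185)&(S<30)&(box>0)).astype(np.uint8)
hw=np.array([onz(d,*p,146)[:2] for p in[(289,62),(337,46),(370,132),(327,151)]]); print(hw, hw.mean(0))
```

```text
3755
axis [487.43770714 317.21404733] 302 6.355284665907128
[472.19208522 311.02414787  73.15880273]
red 76 346.6 43.0 12 [500.  395.3] 79.1 80.84
red 76 346.6 43.0 16 [499.7 394.6] 78.3 80.96
red 76 346.6 43.0 20 [499.5 393.9] 77.6 81.09
yel 0 nan nan 30 [471.  189.1] 129.1 -97.3<stdin>:18: RuntimeWarning: Mean of empty slice.
  ret = ret.dtype.type(ret / rcount)
Traceback (most recent call last):
ValueError: attempt to get argmin of an empty sequence
```

Run:
```python
from h import *
im=cv2.imread('pics/w1.png')[28:216,255:405]
cv2.imwrite('pics/w1c.png',cv2.resize(im[:150],None,fx=4,fy=4,interpolation=2))
```

```text
(no output)
```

View pics/w1c.png

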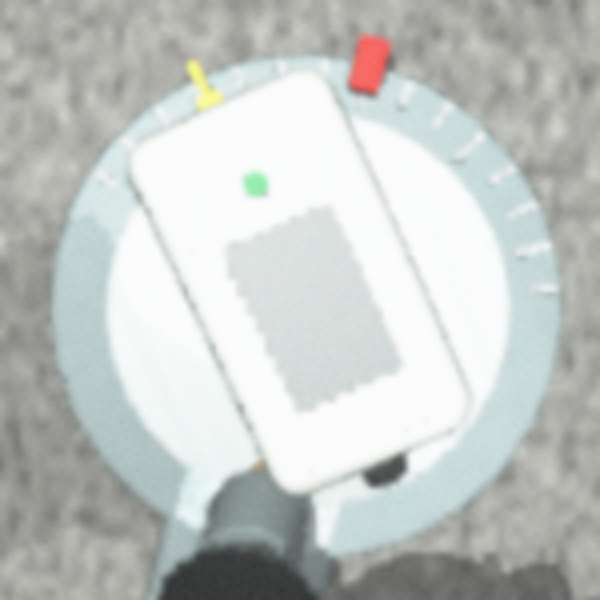

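The crop shows the foot ring clearly, with its left edge at (52,300) and right edge at (560,300). The pointer tip is at (193,62), the red tab centre at (370,65), and the head's long sides are sharp.

Run:
```python
from h import *
from scipy.optimize import least_squares
d=get('wrist'); im=d['color']
F=lambda x,y:(255+x/4-.4,28+y/4-.4)
o=[(52,300),(70,205),(120,130),(300,55),(430,85),(490,140),(535,210),(560,300),(540,390),(500,460),(430,525),(95,440),(60,370),(130,490)]
P=np.array([onz(d,*F(*p),12)[:2] for p in o])
r=least_squares(lambda q:np.hypot(*(P-q[:2]).T)-q[2],[481,317,85],loss='soft_l1'); print('axis,r',r.x,r.fun.round(1)); ax=r.x[:2]
ang=lambda q:(np.hypot(*q).round(1),np.degrees(np.arctan2(q[1],q[0])).round(2))
print('red',ang(onz(d,*F(370,65),16)[:2]-ax),'ptr',ang(onz(d,*F(193,62),30)[:2]-ax))
for p,q in(((135,180),(270,480)),((345,110),(470,395))): print('side',ang(onz(d,*F(*q),146)[:2]-onz(d,*F(*p),146)[:2]))
c=np.array([onz(d,*F(*p),146)[:2] for p in((127,160),(325,65),(476,405),(280,500))]); print(c,c.mean(0),ang(c.mean(0)-ax))
# knob: dark blob
V=im.max(2); k=np.zeros(V.shape,np.uint8); k[155:215,280:345]=V[155:215,280:345]<70
n,l,s,ce=cv2.connectedComponentsWithStats(k); j=1+s[1:,4].argmax(); print(s[j],ce[j])
A=lambda x,y:(210+x/4-.4,150+y/4-.4); B=lambda x,y:(262+x/5-.4,180+y/5-.4)
a=get('scene');b=get('side'); t=tri([ray(d,*ce[j]),ray(a,*A(458,121)),ray(b,*B(114,265))]);print('knob',t,ang(t[0][:2]-ax))
```

```text
axis,r [479.7543392  313.83451453  83.13158585] [-0.6  0.3  0.5  0.   1.1 -0.9 -0.9  1.1 -0.5 -0.4  1.3 -1.1 -0.3  1.1]
red (np.float64(82.0), np.float64(75.36)) ptr (np.float64(85.2), np.float64(113.82))
side (np.float64(73.1), np.float64(-66.66))
side (np.float64(68.7), np.float64(-66.0))
[[438.73255401 349.95168948]
 [481.4453151  370.69628139]
 [515.10252014 295.57560218]
 [471.63320883 273.71762875]] [476.72839952 322.48530045] (np.float64(9.2), np.float64(109.28))
[ 292  165   43   41 1298] [313.18644068 185.29198767]
knob (array([458.51155073, 225.69544606,  88.36717756]), [np.float64(0.6263087702018301), np.float64(0.4330111931654954), np.float64(0.22757853537177578)]) (np.float64(90.7), np.float64(-103.55))
```

```bash
cat >> h.py <<'E'
from scipy.spatial.transform import Rotation as Ro
KN=np.array([458.5,225.7,88.4]); AX=np.array([479.8,313.8]); TH=np.radians(76.45)
K=np.array([-np.cos(TH)*np.sin(np.radians(35)),-np.sin(TH)*np.sin(np.radians(35)),np.cos(np.radians(35))])
def knobR(turn):  # turn deg about tool z from y_t horizontal
    y=np.array([np.sin(TH),-np.cos(TH),0]); z=-K; x=np.cross(y,z)
    return Ro.from_matrix(np.c_[x,y,z])*Ro.from_euler('z',turn,degrees=True)
def delta(p,R):
    s=read_state(); R0=Ro.from_euler('xyz',s['tool_rot']); dr=R0.inv()*R
    print('q',s['qpos'].round(2),'pos',s['eef_pos'].round(1),'w',round(s['width'],1)); print('shift cm now-axes',(R0.inv().apply(p-s['eef_pos'])/10).round(2),'target-axes',(R.inv().apply(p-s['eef_pos'])/10).round(2),'rotvec deg',np.degrees(dr.as_rotvec()).round(1))
E
python3 -c "
from h import *
for t in (0,40,60): delta(KN+50*K,knobR(t))"
```

```text
q [-0.54  0.4   0.02  1.8  -0.01  0.94 -0.52] pos [470.6 238.9 276.1] w 85.8
shift cm now-axes [-4.11 -1.87 14.67] target-axes [-12.05  -0.86   9.47] rotvec deg [-4.1 34.9 13. ]
q [-0.54  0.4   0.02  1.8  -0.01  0.94 -0.52] pos [470.6 238.9 276.1] w 85.8
shift cm now-axes [-4.11 -1.87 14.67] target-axes [-9.79  7.08  9.47] rotvec deg [ 8.3 35.3 51.7]
q [-0.54  0.4   0.02  1.8  -0.01  0.94 -0.52] pos [470.6 238.9 276.1] w 85.8
shift cm now-axes [-4.11 -1.87 14.67] target-axes [-6.77 10.    9.47] rotvec deg [14.8 34.4 71. ]
```

>>> move_arm(
  targets="1 0 0 0 0.83 3.53 5.17;1 0 0 0 0.83 3.53 5.17;1 0 0 0 0.83 3.53 5.17;1 0 0 0 0.83 3.53 5.17;1 0 0 0 0.83 3.53 5.17",
)

```text
clock: 2.1
eef_pos: [471.0, 239.2, 276.4]
tool_rot: [-2.998, -0.283, 1.089]
force: [-0.8, -0.3, -0.7]
width: 85.6
gripper_force: 0.0
```

>>> move_arm(
  targets="1 0 0 0 0.83 3.53 5.17;1 0 0 0 0.83 3.53 5.17;1 0 0 0 0.83 3.53 5.17;1 0 0 0 0.83 3.53 5.17;1 0 0 0 0.83 3.53 5.17",
)

```text
clock: 2.52
eef_pos: [471.1, 238.7, 276.3]
tool_rot: [-2.717, -0.456, 0.532]
force: [-0.9, 0.6, -0.4]
width: 85.4
gripper_force: 0.0
```

```bash
python3 -c "
from h import *
delta(KN+50*K,knobR(40))"
```

```text
q [-0.06  0.34 -0.14  2.13 -0.97  0.63 -0.33] pos [471.1 238.7 276.3] w 85.4
shift cm now-axes [-9.84  7.07  9.47] target-axes [-9.83  7.05  9.5 ] rotvec deg [ 0.1 -0.2 -0.2]
```

>>> move_arm(
  targets="1 -2 1.4 1.9 0 0 0;1 -2 1.4 1.9 0 0 0;1 -2 1.4 1.9 0 0 0;1 -2 1.4 1.9 0 0 0;1 -1.8 1.4 1.9 0 0 0",
)

```text
clock: 2.93
eef_pos: [453.3, 199.0, 143.8]
tool_rot: [-2.696, -0.44, 0.544]
force: [0.2, -0.8, -0.7]
width: 85.2
gripper_force: 0.0
```

>>> move_arm(
  targets="1 0 0 0 0 0 0;1 0 0 0 0 0 0",
)

```text
clock: 3.1
eef_pos: [459.2, 194.5, 141.8]
tool_rot: [-2.713, -0.438, 0.542]
force: [0.6, 0.6, 0.8]
width: 85.4
gripper_force: 0.0
```

```bash
python3 -c "
from h import *
delta(KN-15.7*K,knobR(40)); delta(KN-15.7*K,knobR(0))
d=get('wrist'); save(d,'w2.png')
print(proj(d,KN+14*K))"
```

```text
q [ 0.35  0.66 -0.61  2.26 -1.1   0.23  0.02] pos [459.2 194.5 141.8] w 85.4
shift cm now-axes [-0.83 -0.17  7.69] target-axes [-0.97 -0.23  7.68] rotvec deg [-0.4  1.  -0.2]
q [ 0.35  0.66 -0.61  2.26 -1.1   0.23  0.02] pos [459.2 194.5 141.8] w 85.4
shift cm now-axes [-0.83 -0.17  7.69] target-axes [-0.59 -0.79  7.68] rotvec deg [ -0.8   0.8 -40.2]
[322.13487956 239.09504649]
```

View pics/w2.png

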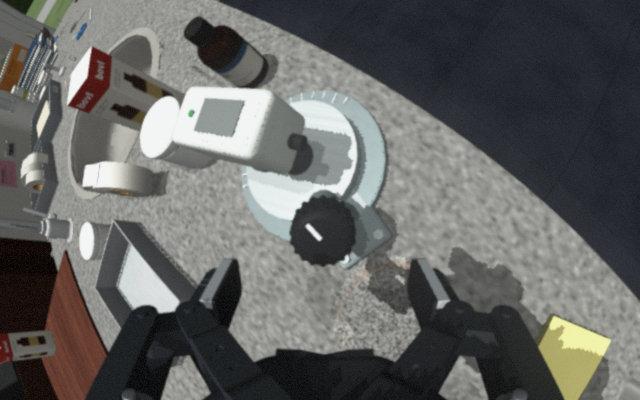

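The wrist view shows the knob centred at about (322,230), near the predicted (322,239). However, q5 and q6 are at their limits, so this posture won't do. I'll fit a kinematic model to the recorded poses and find a reachable posture.

```bash
cat > fk.py <<'E'
import numpy as np, itertools
from scipy.spatial.transform import Rotation as Ro
from scipy.optimize import least_squares
D=[([-0.06584206,0.62914597,0.03847133,1.51812189,-0.02699268,0.9962921,-0.01995455],[649.54,0.045,230.6],[-3.14014,0,1.57087]),
([-0.53811591,0.40079783,0.02086401,1.79967034,-0.00897088,0.94130887,-0.5151977],[470.65,238.85,276.23],[3.141226,0.000814,1.569221])]
def fk(q,s,L,off=0):
    # L: shoulder z, L1, L2, tool, elbow offset a1,a2, wrist offset a3
    R=Ro.from_euler('z',s[0]*q[0]); p=np.array([0,0,L[0]])
    R=R*Ro.from_euler('yz',[s[1]*q[1],s[2]*q[2]]); p=p+R.apply([L[4],0,L[1]])
    R=R*Ro.from_euler('yz',[s[3]*q[3],s[4]*q[4]]); p=p+R.apply([L[5],0,L[2]])
    R=R*Ro.from_euler('y',s[5]*q[5]); R=R*Ro.from_euler('z',s[6]*q[6]+off); p=p+R.apply([0,0,L[3]])+R.apply([0,0,0])
    # wrist offset along x of joint-6 frame
    return p,R
E
python3 - <<'E'
from fk import *
from h import read_state
s=read_state(); print(s['qpos'].round(4).tolist(),s['eef_pos'].round(2).tolist(),s['tool_rot'].round(4).tolist())
D.append((s['qpos'],s['eef_pos'],s['tool_rot']))
D.append(([-0.06,.34,-.14,2.13,-.97,.63,-.33],[471.1,238.7,276.3],[-2.717,-.456,.532]))
res=[]
for s in itertools.product([1,-1],repeat=7):
    if s[1]!=1 or s[0]==1 and False: continue
    for off in(0,np.pi/2,np.pi,-np.pi/2):
        e=sum((fk(q,s,np.zeros(7),off)[1].inv()*Ro.from_euler('xyz',r)).magnitude() for q,p,r in D); res.append((e,s,off))
res.sort(key=lambda x:x[0])
for r in res[:4]:
    f=lambda L:np.concatenate([fk(q,r[1],L,r[2])[0]-p for q,p,_ in D]); o=least_squares(f,[350,350,350,200,0,0,0]); print(r,o.x.round(1),o.fun.round(1))
E
```

```text
[0.3479, 0.6623, -0.6094, 2.2584, -1.0993, 0.2332, 0.0199] [459.04, 195.53, 142.77] [-2.7149, -0.4391, 0.5448]
(2.2358066713563227, (1, 1, 1, 1, 1, 1, 1), 1.5707963267948966) [-363.7  754.5  182.2 -491.2  224.9  423.9    0. ] [-101.1  -12.8  -80.1 -123.2 -435.4    8.3   80.3   52.5   27.9 -107.5
  -99.2   43.9]
(2.259288777697893, (-1, 1, -1, 1, 1, 1, -1), 1.5707963267948966) [   3.2  462.1  140.6 -231.5  383.4  165.8    0. ] [-39.9  16.3 -63.5   6.9  32.7  17.6   9.1  55.8   1.2  -3.7 -97.7  44.8]
(2.5568402197841253, (-1, 1, 1, 1, -1, 1, -1), 1.5707963267948966) [919.5  -1.8 337.9 348.5 346.4 -26.5   0. ] [-78.4  74.4 -26.7  41.5  86.5 -19.5 -12.5 -73.4  54.1 -48.9  83.5  -7.8]
(2.5841686041658853, (-1, 1, 1, 1, 1, 1, -1), 1.5707963267948966) [ 454.2   38.8  616.4 -985.6  562.6  749.4    0. ] [-64.6  59.1 -54.8  29.9  73.8  11.1  55.4  -4.3  16.  -58.  -71.5  27.6]
```

```bash
cat >> fk.py <<'E'
D.append(([0.3479,0.6623,-0.6094,2.2584,-1.0993,0.2332,0.0199],[459.04,195.53,142.77],[-2.7149,-.4391,.5448]))
D.append(([-0.06,.34,-.14,2.13,-.97,.63,-.33],[471.1,238.7,276.3],[-2.717,-.456,.532]))
E
python3 - <<'E'
from fk import *
# continuous offsets with random starts, orientation only
T=[Ro.from_euler('xyz',r) for _,_,r in D]; Q=np.array([d[0] for d in D])
out=[]
for s in itertools.product([1,-1],repeat=7):
    if s[1]<0: continue
    for o2,o4 in itertools.product((0,np.pi/2,-np.pi/2,np.pi),repeat=2):
      for o6 in (0,np.pi/2,-np.pi/2,np.pi):
       for o3 in (0,np.pi/2):
        for o5 in(0,np.pi/2):
          A=Q*np.array(s)+[0,o2,o3,o4,o5,o6,0]
          R=Ro.from_euler('z',A[:,0])*Ro.from_euler('y',A[:,1])*Ro.from_euler('z',A[:,2])*Ro.from_euler('y',A[:,3])*Ro.from_euler('z',A[:,4])*Ro.from_euler('y',A[:,5])*Ro.from_euler('z',A[:,6])
          # tool = Rz(b) R Rz(c): compare z height component and consistency via best b,c
          Tm=np.array([t.as_matrix() for t in T]); Rm=R.as_matrix()
          f=lambda x:(Ro.from_euler('z',x[0])*R*Ro.from_euler('z',x[1])).as_matrix()-Tm
          e0=np.abs(Rm[:,2,2]-Tm[:,2,2]).max()
          if e0<.1:
            best=min((least_squares(lambda x:f(x).ravel(),[0,c]) for c in(0,1.6,3.1,-1.6)),key=lambda o:o.cost); out.append((best.cost,s,o2,o3,o4,o5,o6,best.x))
out.sort(key=lambda x:x[0])
for o in out[:6]: print(o)
E
```

```text
(np.float64(2.5303463899270765e-05), (-1, 1, -1, 1, -1, 1, -1), 0, 0, 0, 0, 0, array([0.00236013, 1.57348151]))
(np.float64(2.5303463899272015e-05), (-1, 1, -1, 1, 1, 1, -1), 0, 0, 3.141592653589793, 0, 3.141592653589793, array([ 2.36012956e-03, -4.70970380e+00]))
(np.float64(2.5303463899272926e-05), (-1, 1, 1, 1, -1, 1, -1), 3.141592653589793, 0, 3.141592653589793, 0, 0, array([ 2.36012954e-03, -4.70970380e+00]))
(np.float64(2.5303463899273377e-05), (-1, 1, 1, 1, 1, 1, -1), 3.141592653589793, 0, 0, 0, 3.141592653589793, array([0.00236013, 1.57348151]))
(np.float64(0.12141889010426259), (-1, 1, 1, 1, 1, 1, -1), -1.5707963267948966, 0, 0, 0, 1.5707963267948966, array([ 3.58434926, -1.09802583]))
(np.float64(0.12141889010426332), (-1, 1, -1, 1, -1, 1, -1), 1.5707963267948966, 0, 0, 0, -1.5707963267948966, array([ 3.58434926, -1.09802583]))
```

```bash
cat >> fk.py <<'E'
S=np.array([-1,1,-1,1,-1,1,-1])
LO=np.array([-3.06,-.37,-1.25,.18,-1.1,.23,-2.94]); HI=np.array([3.06,2.12,1.32,2.47,4.24,1.98,2.94])
def fk(q,L):
    a=S*np.array(q); p=np.array([0,0,L[0]]); E=Ro.from_euler
    R=E('z',a[0])*E('y',a[1])*E('z',a[2]); p=p+R.apply([L[4],L[6],L[1]])
    R=R*E('y',a[3])*E('z',a[4]); p=p+R.apply([0,L[5],L[2]])
    R=R*E('y',a[5])*E('z',a[6]+np.pi/2); return p+R.apply([0,0,L[3]]),R
L0=least_squares(lambda L:np.concatenate([np.concatenate([fk(q,L)[0]-p for q,p,_ in D]),.05*(L-[285,421,314,300,0,0,0])]),[285,421,314,300,0,0,0]).x
def ik(p,R,q0,free=False):
    # free: spin about tool z free; margins kept by soft weight to centre
    def f(q):
        P,Rq=fk(q,L0); e=(Rq.inv()*R).as_rotvec()
        if free: e=np.array([*(Rq.inv().apply(R.apply([0,0,1]))[:2]),0])
        return np.r_[(P-p)/10,e*30]
    return least_squares(f,np.clip(q0,LO+.03,HI-.03),bounds=(LO+.02,HI-.02))
E
python3 - <<'E'
from fk import *; from h import KN,K,knobR
print(L0.round(1),[ (fk(q,L0)[0]-p).round(1) for q,p,_ in D])
rng=np.random.default_rng(0); sols=[]
for i in range(60):
    o=ik(KN-15.7*K,knobR(0),rng.uniform(LO,HI),True)
    if o.cost<1e-3:
        o2=ik(KN+50*K,knobR(0),o.x,True)
        m=min((o.x-LO)[1:6].min(),(HI-o.x)[1:6].min()); m2=min((o2.x-LO)[1:6].min(),(HI-o2.x)[1:6].min()) if o2.cost<1e-3 else -1
        # q7 for turn 0 
        P,R=fk(o.x,L0); t=np.degrees((knobR(0).inv()*R).as_rotvec()[2]); sols.append((min(m,m2),m,m2,t,o.x,o2.x))
sols.sort(key=lambda s:-s[0])
for s in sols[:8]: print(np.round(s[:4],2),s[4].round(2),s[5].round(2))
E
```

```text
[335.8 551.  373.7 340.3  12.8  -7.4 -20.2] [array([-1.9,  0.1, -0.3]), array([1.2, 1.1, 1.7]), array([ 1.3,  1.1, -2.3]), array([-1.7, -0.9,  0.7])]
[  0.06   0.08   0.06 -40.64] [ 0.57  1.11 -1.17  2.33  1.89  0.42 -1.5 ] [ 0.67  0.94 -1.18  2.34  1.52  0.29  2.61]
[ 4.0000e-02  5.0000e-02  4.0000e-02 -1.4102e+02] [ 0.58  1.13 -1.2   2.33  1.87  0.45  0.28] [ 0.66  0.93 -1.17  2.34  1.52  0.27 -1.65]
[  0.03   0.07   0.03 -23.79] [ 0.52  1.03 -1.05  2.32  2.03  0.3  -1.94] [ 0.66  0.92 -1.16  2.34  1.52  0.26 -2.57]
[ 0.03  0.13  0.03 22.46] [ 0.54  1.07 -1.11  2.32  1.95  0.36 -2.67] [ 0.66  0.92 -1.16  2.34  1.52  0.26 -1.12]
[3.0000e-02 1.3000e-01 3.0000e-02 1.7432e+02] [ 0.54  1.07 -1.12  2.32  1.95  0.36  0.97] [ 0.66  0.92 -1.16  2.34  1.52  0.26 -0.58]
[ 3.0000e-02  9.0000e-02  3.0000e-02 -1.2038e+02] [ 0.52  1.04 -1.07  2.32  2.01  0.32 -0.23] [ 0.66  0.92 -1.16  2.34  1.52  0.26  0.37]
[ 3.000e-02  6.000e-02  3.000e-02 -5.118e+01] [ 0.51  1.03 -1.04  2.32  2.04  0.29 -1.48] [ 0.65  0.92 -1.16  2.34  1.52  0.26 -1.97]
[ 3.0000e-02  1.1000e-01  3.0000e-02 -1.4348e+02] [ 0.53  1.05 -1.09  2.32  1.97  0.34  0.2 ] [ 0.65  0.92 -1.15  2.34  1.52  0.26 -0.71]
```

```bash
cat >> fk.py <<'E'
W=np.array([0,.3,.3,.3,.3,1,0.])
def ikm(p,z,q0,want=.25):
    # position + tool z direction, soft joint margins
    def f(q):
        P,R=fk(q,L0); e=np.cross(R.apply([0,0,1]),z)
        m=np.maximum(0,want-np.minimum(q-LO,HI-q))[1:6]
        return np.r_[(P-p)/5,e*60,m*2,(q[6]-q0[6])*.01]
    return least_squares(f,np.clip(q0,LO+.03,HI-.03),bounds=(LO,HI))
E
python3 - <<'E'
from fk import *; from h import KN,K,TH
rng=np.random.default_rng(1)
for tilt in(35,31,27):
    t=np.radians(tilt); k=np.array([-np.cos(TH)*np.sin(t),-np.sin(TH)*np.sin(t),np.cos(t)]); res=[]
    for i in range(50):
        o=ikm(KN-15.7*k,-k,rng.uniform(LO,HI)); o2=ikm(KN+32*k,-k,o.x)
        mm=lambda q:np.minimum(q-LO,HI-q)[1:6].min()
        e=max(np.linalg.norm(fk(o.x,L0)[0]-KN+15.7*k),np.linalg.norm(fk(o2.x,L0)[0]-KN-32*k)); res.append((o.cost+o2.cost,e,mm(o.x),mm(o2.x),o.x,o2.x))
    res.sort(key=lambda r:r[0]); seen=[]
    for r in res:
        if not any(np.abs(r[4]-s)[:6].max()<.15 for s in seen) and len(seen)<3: seen.append(r[4]); print(tilt,np.round(r[:4],3),r[4].round(2),r[5].round(2))
E
```

```text
35 [0.219 0.047 0.133 0.076] [ 0.54  1.07 -1.12  2.32  1.95  0.36  2.05] [ 0.63  0.98 -1.17  2.34  1.66  0.32  2.05]
35 [3.342 5.813 0.    0.   ] [ 0.21  0.81 -0.52  2.29  4.15  0.23  0.  ] [ 0.29  0.73 -0.56  2.34  4.24  0.23  0.  ]
35 [25.707 14.45   0.     0.   ] [ 0.22  0.79 -0.53  2.18 -1.1   0.23  2.73] [ 0.31  0.71 -0.58  2.24 -1.1   0.23  2.73]
31 [0.156 0.04  0.151 0.102] [ 0.49  1.02 -1.1   2.31  1.8   0.38 -0.76] [ 0.58  0.92 -1.15  2.32  1.52  0.34 -0.76]
31 [7.652 8.91  0.    0.   ] [ 0.1   0.76 -0.42  2.28  4.24  0.23  1.23] [ 0.18  0.68 -0.47  2.34  4.24  0.23  1.23]
31 [15.369 11.669  0.     0.   ] [ 0.11  0.75 -0.43  2.18 -1.1   0.23 -1.1 ] [ 0.19  0.66 -0.49  2.24 -1.1   0.23 -1.1 ]
27 [0.093 0.032 0.175 0.133] [ 0.44  0.98 -1.08  2.28  1.66  0.41  2.51] [ 0.51  0.87 -1.11  2.29  1.37  0.36  2.51]
27 [7.222 8.412 0.    0.   ] [-0.01  0.71 -0.33  2.18 -1.1   0.23 -2.36] [ 0.06  0.62 -0.37  2.24 -1.1   0.23 -2.36]
27 [16.41  12.498  0.     0.   ] [-0.02  0.73 -0.32  2.29  4.24  0.23  2.78] [ 0.05  0.64 -0.36  2.34  4.24  0.23  2.78]
```

```bash
cat >> fk.py <<'E'
def jac(q):
    P,R=fk(q,L0); J=np.zeros((6,7))
    for i in range(7):
        d=np.array(q,float); d[i]+=1e-5; p,r=fk(d,L0); J[:3,i]=(p-P)/1e-5/1000*3; J[3:,i]=(r*R.inv()).as_rotvec()/1e-5
    return J
def step(q,p,R,it=6):
    for _ in range(it):
        P,Q=fk(q,L0); e=np.r_[(p-P)/1000*3,(R*Q.inv()).as_rotvec()]; J=jac(q)
        q=np.clip(q+J.T@np.linalg.solve(J@J.T+1e-4*np.eye(6),e),LO,HI)
    return q
def rows(path):
    # joint path -> tool-frame rows
    out=[]
    for a,b in zip(path[:-1],path[1:]):
        p0,R0=fk(a,L0);p1,R1=fk(b,L0); out.append(np.r_[R0.inv().apply(p1-p0)/10,np.degrees((R0.inv()*R1).as_rotvec())])
    return np.array(out)
E
cat > plan.py <<'E'
from fk import *; from h import KN,K,read_state
q0=read_state()['qpos']; qB=ikm(KN+45*K,-K,np.array([.63,.98,-1.17,2.34,1.66,.32,-1.3])).x; qB[6]=-1.3
print(q0.round(2),qB.round(2),fk(qB,L0)[0].round(0))
for N in(16,24):
  for bul in(.15,.3,.5):
    s=np.linspace(0,1,N+1)[:,None]; path=q0+(qB-q0)*s; path[:,5]+=bul*np.sin(np.pi*s[:,0])
    r=rows(path); q=q0.copy(); tr=[]
    for w in path[1:]:
        p,R=fk(w,L0); q=step(q,p,R); tr.append(q)
    print(N,bul,'maxstep',np.abs(r[:,:3]).max().round(2),np.linalg.norm(r[:,3:],axis=1).max().round(1),'final',q.round(2),'mid',tr[N//2].round(2),'err',np.linalg.norm(fk(q,L0)[0]-fk(qB,L0)[0]).round(1), 'zmin',min(fk(w,L0)[0][2] for w in path).round(0))
E
python3 plan.py
```

```text
[ 0.35  0.66 -0.61  2.26 -1.1   0.23  0.02] [ 0.66  0.96 -1.19  2.34  1.56  0.3  -1.3 ] [452. 201. 125.]
16 0.15 maxstep 2.05 6.3 final [ 0.49  0.75 -0.85  2.31 -0.56  0.23  0.81] mid [ 0.2   0.68 -0.42  2.29 -0.5   0.43  0.24] err 64.8 zmin 88.0
16 0.3 maxstep 3.01 7.3 final [ 0.5   0.76 -0.86  2.31 -0.41  0.23  0.66] mid [ 0.14  0.67 -0.33  2.29 -0.35  0.54  0.13] err 66.6 zmin 78.0
16 0.5 maxstep 4.31 9.1 final [ 0.5   0.76 -0.87  2.32 -0.19  0.23  0.44] mid [ 0.1   0.66 -0.28  2.29 -0.17  0.68 -0.01] err 68.4 zmin 70.0
24 0.15 maxstep 1.38 4.2 final [ 0.49  0.75 -0.85  2.31 -0.64  0.23  0.88] mid [ 0.2   0.68 -0.42  2.29 -0.51  0.45  0.22] err 63.8 zmin 87.0
24 0.3 maxstep 2.04 4.9 final [ 0.49  0.76 -0.86  2.31 -0.46  0.23  0.7 ] mid [ 0.14  0.67 -0.34  2.29 -0.37  0.56  0.11] err 66.1 zmin 78.0
24 0.5 maxstep 2.92 6.1 final [ 0.5   0.76 -0.87  2.32 -0.19  0.23  0.44] mid [ 0.11  0.66 -0.29  2.29 -0.19  0.71 -0.02] err 68.4 zmin 70.0
```

```bash
cat >> fk.py <<'E'
def sim(q,rws,it=6):
    p,R=fk(q,L0); q=np.array(q,float); tr=[]
    for r in rws:
        p=p+R.apply(np.array(r[:3])*10); R=R*Ro.from_rotvec(np.radians(r[3:])); q=step(q,p,R,it); tr.append(q)
    P,Q=fk(q,L0); return q,np.linalg.norm(P-p),np.degrees((Q.inv()*R).magnitude()),tr
E
python3 - <<'E'
from fk import *
a=sim(D[0][0],[[2.4,-1.8,-.3,0,0,0]]*5+[[2.4,-1.8,-.6,0,0,0]]*5); print(a[0].round(2),D[1][0])
a=sim(D[1][0],[[0,0,0,.83,3.53,5.17]]*10); print(a[0].round(2),D[3][0])
b=sim(D[3][0],[[-2,1.4,1.9,0,0,0]]*4+[[-1.8,1.4,1.9,0,0,0]]); print(b[0].round(2),b[1:3],D[2][0])
E
```

```text
[-0.54  0.4   0.02  1.81 -0.01  0.93 -0.51] [-0.53811591, 0.40079783, 0.02086401, 1.79967034, -0.00897088, 0.94130887, -0.5151977]
[-0.09  0.34 -0.12  2.12 -0.95  0.64 -0.35] [-0.06, 0.34, -0.14, 2.13, -0.97, 0.63, -0.33]
[ 0.47  0.73 -0.8   2.31 -1.1   0.23  0.1 ] (np.float64(51.93773407643988), np.float64(9.558019362869523)) [0.3479, 0.6623, -0.6094, 2.2584, -1.0993, 0.2332, 0.0199]
```

```bash
nproc
cat > search.py <<'E'
from fk import *; from h import KN,K,read_state
import multiprocessing as mp,time
q0=read_state()['qpos']
def zalign(R,z):
    c=R.apply([0,0,1]); v=np.cross(c,z); n=np.linalg.norm(v); return (Ro.from_rotvec(v/n*np.arctan2(n,c@z)) if n>1e-9 else Ro.identity())*R
def go(q,p,R,vp,vz,n=None,it=2):
    R1=zalign(R,vz); dR=(R1*R.inv()).as_rotvec(); n=n or int(max(3,np.ceil(max(np.linalg.norm(vp-p)/35,np.degrees(np.linalg.norm(dR))/6.5)))); bad=0
    for k in range(1,n+1):
        q=step(q,p+(vp-p)*k/n,Ro.from_rotvec(dR*k/n)*R,it); 
    P=fk(q,L0)[0]; return q,vp,R1,np.linalg.norm(P-vp),n
def trial(seed):
    rng=np.random.default_rng(seed); q=q0.copy(); p,R=fk(q,L0); V=[]; N=0
    # first back off up
    for i in range(rng.integers(1,4)):
        t,az=rng.uniform(0,1.1),rng.uniform(-np.pi,np.pi); vz=np.array([np.sin(t)*np.cos(az),np.sin(t)*np.sin(az),-np.cos(t)]); vp=np.array([rng.uniform(380,600),rng.uniform(-150,230),rng.uniform(230,450)])
        q,p,R,e,n=go(q,p,R,vp,vz); V.append((vp.round(),vz.round(2))); N+=n
        if e>15: return (9e9,)
    q,p,R,e,n=go(q,p,R,KN+60*K,-K); N+=n
    q,p,R,e1,n=go(q,p,R,KN+32*K,-K,6,4); P,Q=fk(q,L0)
    a=np.degrees(np.linalg.norm(np.cross(Q.apply([0,0,1]),-K)))
    return (e1+3*a+10*e*0,e1,a,seed,q.round(2),V,N)
if __name__=='__main__':
    t=time.time(); best=[]
    with mp.Pool() as po:
        for r in po.imap_unordered(trial,range(6000),chunksize=10):
            if r[0]<9e8: best.append(r)
            if time.time()-t>300: po.terminate(); break
    best.sort(key=lambda r:r[0]); print(len(best))
    for b in best[:6]: print(b)
E
OMP_NUM_THREADS=1 python3 search.py
```

```text
4
4313
(np.float64(3.838407225965474e-08), np.float64(2.0751953831622315e-08), np.float64(5.87737280934414e-09), 493, array([ 0.6 ,  0.93, -1.1 ,  2.34,  1.71,  0.24, -2.39]), [(array([ 541., -116.,  415.]), array([ 0.27,  0.69, -0.67])), (array([ 387., -102.,  400.]), array([-0.17, -0.2 , -0.96])), (array([579.,  26., 364.]), array([ 0.59, -0.39, -0.71]))], 41)
(np.float64(4.983494598155319e-08), np.float64(2.706177417495019e-08), np.float64(7.591057268867666e-09), 4444, array([ 0.63,  0.97, -1.16,  2.34,  1.67,  0.3 , -2.93]), [(array([542., -31., 343.]), array([-0.09,  0.05, -0.99])), (array([583., 131., 372.]), array([ 0.09,  0.79, -0.6 ])), (array([465., 200., 342.]), array([ 0.8 , -0.26, -0.54]))], 42)
(np.float64(5.1244265956817537e-08), np.float64(2.78250982483187e-08), np.float64(7.806389236166279e-09), 1837, array([ 0.63,  0.97, -1.16,  2.34,  1.67,  0.3 , -2.81]), [(array([462.,  -7., 310.]), array([-0.28,  0.79, -0.55])), (array([405.,  23., 330.]), array([ 0.5 ,  0.03, -0.87])), (array([570.,  77., 398.]), array([ 0.43, -0.71, -0.56]))], 40)
(np.float64(6.62779661819388e
[... 157 characters left out ...]
60., 424.]), array([-0.03,  0.82, -0.57])), (array([463., 218., 319.]), array([ 0.6 ,  0.12, -0.79]))], 25)
(np.float64(7.262967699505524e-08), np.float64(3.927360965118321e-08), np.float64(1.1118689114624011e-08), 5701, array([ 0.6 ,  0.94, -1.1 ,  2.34,  1.7 ,  0.24, -2.62]), [(array([385.,  72., 417.]), array([-0.27,  0.67, -0.69])), (array([511., 113., 417.]), array([ 0.61, -0.32, -0.72]))], 32)
(np.float64(9.406060566577386e-08), np.float64(5.086802631929347e-08), np.float64(1.4397526448826796e-08), 1144, array([ 0.61,  0.94, -1.1 ,  2.34,  1.7 ,  0.24, -2.4 ]), [(array([ 554., -115.,  380.]), array([-0.22,  0.32, -0.92])), (array([400., 183., 335.]), array([ 0.54, -0.6 , -0.58]))], 36)
```

```bash
cat > via.py <<'E'
import sys
from search import *
def via(vp,vz,spin=0,n=None,R1=None,q=None,quiet=False):
    st=read_state(); q=st['qpos'] if q is None else q
    p,R=st['eef_pos'],Ro.from_euler('xyz',st['tool_rot']); vz=np.array(vz)/np.linalg.norm(vz)
    R1=R1 or zalign(R,vz)*Ro.from_euler('z',spin,degrees=True); rv=(R.inv()*R1).as_rotvec(); vp=np.array(vp,float)
    n=n or int(max(2,np.ceil(max(np.linalg.norm(vp-p)/35,np.degrees(np.linalg.norm(rv))/6.5))))
    out=[]
    for k in range(n):
        Rk=R*Ro.from_rotvec(rv*k/n); out.append(np.r_[Rk.inv().apply(vp-p)/10/n,np.degrees(rv)/n])
    print('from',p.round(1),q.round(2),'n',n)
    for i in range(0,n,5): print(';'.join('G '+' '.join(f'{x:.2f}' for x in r) for r in out[i:i+5]))
    a=sim(q,out,3); print('predict',a[0].round(2),'err',round(a[1],1),round(a[2],1),'q6min',min(t[5] for t in a[3]).round(2))
E
python3 -c "
from via import *
via([462,-7,310],[-.28,.79,-.55])"
```

```text
from [459.  195.5 142.8] [ 0.35  0.66 -0.61  2.26 -1.1   0.23  0.02] n 8
G -0.27 0.98 -3.12 3.84 -0.60 -0.00;G -0.30 0.77 -3.18 3.84 -0.60 -0.00;G -0.34 0.55 -3.22 3.84 -0.60 -0.00;G -0.37 0.34 -3.24 3.84 -0.60 -0.00;G -0.40 0.12 -3.26 3.84 -0.60 -0.00
G -0.44 -0.10 -3.25 3.84 -0.60 -0.00;G -0.47 -0.31 -3.23 3.84 -0.60 -0.00;G -0.51 -0.53 -3.20 3.84 -0.60 -0.00
predict [ 0.6   0.69 -0.3   1.66 -0.55  1.51 -0.24] err 0.0 0.0 q6min 0.46
```

>>> move_arm(
  targets="1 -0.27 0.98 -3.12 3.84 -0.6 0;1 -0.3 0.77 -3.18 3.84 -0.6 0;1 -0.34 0.55 -3.22 3.84 -0.6 0;1 -0.37 0.34 -3.24 3.84 -0.6 0;1 -0.4 0.12 -3.26 3.84 -0.6 0",
)

```text
clock: 3.57
eef_pos: [459.9, 76.4, 245.8]
tool_rot: [-2.41, -0.401, 0.581]
force: [2.3, 1.7, -0.1]
width: 85.4
gripper_force: 0.0
```

>>> move_arm(
  targets="1 -0.44 -0.1 -3.25 3.84 -0.6 0;1 -0.47 -0.31 -3.23 3.84 -0.6 0;1 -0.51 -0.53 -3.2 3.84 -0.6 0;1 0 0 0 0 0 0",
)

```text
clock: 3.9
eef_pos: [463.1, -3.5, 307.6]
tool_rot: [-2.223, -0.379, 0.6]
force: [-0.7, 0.2, -1.6]
width: 85.5
gripper_force: 0.0
```

```bash
python3 -c "
from via import *
via([405,23,330],[.5,.03,-.87])"
```

```text
from [463.1  -3.5 307.6] [ 0.59  0.68 -0.28  1.67 -0.56  1.49 -0.22] n 11
G -0.20 -0.54 0.21 -6.12 0.51 0.00;G -0.20 -0.56 0.15 -6.12 0.51 0.00;G -0.21 -0.57 0.09 -6.12 0.51 0.00;G -0.21 -0.58 0.03 -6.12 0.51 0.00;G -0.21 -0.58 -0.04 -6.12 0.51 0.00
G -0.21 -0.57 -0.10 -6.12 0.51 0.00;G -0.20 -0.56 -0.16 -6.12 0.51 0.00;G -0.20 -0.54 -0.22 -6.12 0.51 0.00;G -0.20 -0.51 -0.28 -6.12 0.51 0.00;G -0.20 -0.48 -0.34 -6.12 0.51 0.00
G -0.19 -0.44 -0.39 -6.12 0.51 0.00
predict [ 0.36 -0.07 -0.47  2.44  0.    0.24 -1.19] err 0.0 0.0 q6min 0.24
```

```bash
cat > s2.py <<'E'
from search import *
import search
mg=lambda q:np.minimum(q-LO,HI-q)[:6].min()
def chain(V):
    q=q0.copy(); p,R=fk(q,L0); m=9; N=0
    for vp,vz in V:
        vp=np.array(vp,float); vz=np.array(vz)/np.linalg.norm(vz)
        R1=zalign(R,vz); dR=(R1*R.inv()).as_rotvec(); n=int(max(3,np.ceil(max(np.linalg.norm(vp-p)/35,np.degrees(np.linalg.norm(dR))/6.5))))
        for k in range(1,n+1):
            q=step(q,p+(vp-p)*k/n,Ro.from_rotvec(dR*k/n)*R,3); m=min(m,mg(q))
        if np.linalg.norm(fk(q,L0)[0]-vp)>10: return -1,q,m,N
        p,R=vp,R1; N+=n
    return mg(q) if m>.01 else m-.1,q,m,N
def t2(seed):
    rng=np.random.default_rng(seed); V=[]
    for i in range(rng.integers(1,4)):
        t,az=rng.uniform(0,1.1),rng.uniform(-np.pi,np.pi); V.append((np.array([rng.uniform(390,600),rng.uniform(-150,230),rng.uniform(230,450)]).round(),np.array([np.sin(t)*np.cos(az),np.sin(t)*np.sin(az),-np.cos(t)]).round(2)))
    W=V+[(KN+60*K,-K),(KN+32*K,-K)]
    s,q,m,N=chain(W); e=np.linalg.norm(fk(q,L0)[0]-KN-32*K)
    return (m-(e>3)-.003*abs(q[6]+2.4)*3,m,e,q.round(2),V,N)
if __name__=='__main__':
    t=time.time(); best=[]
    with mp.Pool() as po:
        for r in po.imap_unordered(t2,range(10000,20000),chunksize=10):
            if r[0]>-.5: best.append(r)
            if time.time()-t>240: po.terminate(); break
    best.sort(key=lambda r:-r[0]); print(len(best))
    for b in best[:6]: print(b)
E
OMP_NUM_THREADS=1 python3 s2.py
```

```text
20
(np.float64(-0.000927202578270744), np.float64(0.0), np.float64(4.011646678438066e-05), array([ 0.61,  0.95, -1.12,  2.34,  1.69,  0.26, -2.5 ]), [(array([409., -50., 424.]), array([ 0.27,  0.06, -0.96])), (array([543., -88., 367.]), array([ 0.74, -0.18, -0.65]))], 30)
(np.float64(-0.0021198222476341974), np.float64(0.0), np.float64(4.013550454032461e-05), array([ 0.61,  0.95, -1.12,  2.34,  1.69,  0.26, -2.64]), [(array([455.,   4., 314.]), array([ 0.34,  0.18, -0.92])), (array([552.,  22., 249.]), array([ 0.7 , -0.28, -0.65]))], 28)
(np.float64(-0.0022416546286576425), np.float64(0.0), np.float64(3.902282474148429e-05), array([ 0.61,  0.95, -1.12,  2.34,  1.69,  0.26, -2.65]), [(array([392., -61., 413.]), array([ 0.6 , -0.44, -0.67]))], 29)
(np.float64(-0.002440399654831415), np.float64(0.0), np.float64(3.989432560231115e-05), array([ 0.61,  0.95, -1.12,  2.34,  1.69,  0.26, -2.67]), [(array([424., 176., 239.]), array([ 0.68, -0.57, -0.46]))], 34)
(np.float64(-0.0024559706939605796), np.float64(0.0), np.float64(3.946483125275746e-05), array([ 0.61,  0.95, -1.12,  2.34,  1.69,  0.26, -2.67]), [(array([496., -63., 424.]), array([ 0.68, -0.56, -0.47]))], 34)
(np.float64(-0.002472471012175446), np.float64(0.0), np.float64(3.867579224804588e-05), array([ 0.61,  0.95, -1.12,  2.34,  1.69,  0.26, -2.67]), [(array([484.,  29., 436.]), array([ 0.68, -0.55, -0.48]))], 33)
```

```bash
python3 -c "
from via import *
via([455,4,314],[.34,.18,-.92])
via([484,29,436],[.68,-.55,-.48])"
```

```text
from [463.1  -3.5 307.6] [ 0.59  0.68 -0.28  1.67 -0.56  1.49 -0.22] n 9
G 0.00 -0.13 0.05 -6.12 0.11 0.00;G 0.00 -0.14 0.03 -6.12 0.11 0.00;G 0.00 -0.14 0.02 -6.12 0.11 0.00;G 0.00 -0.14 0.00 -6.12 0.11 0.00;G 0.00 -0.14 -0.01 -6.12 0.11 0.00
G 0.00 -0.14 -0.03 -6.12 0.11 0.00;G 0.00 -0.14 -0.04 -6.12 0.11 0.00;G 0.00 -0.13 -0.05 -6.12 0.11 0.00;G 0.00 -0.12 -0.07 -6.12 0.11 0.00
predict [ 0.27  0.12 -0.19  2.22 -0.4   0.5  -0.58] err 0.0 0.0 q6min 0.5
from [463.1  -3.5 307.6] [ 0.59  0.68 -0.28  1.67 -0.56  1.49 -0.22] n 17
G 0.47 -0.55 -0.31 -6.45 0.38 0.00;G 0.48 -0.51 -0.37 -6.45 0.38 0.00;G 0.48 -0.47 -0.42 -6.45 0.38 0.00;G 0.48 -0.42 -0.46 -6.45 0.38 0.00;G 0.49 -0.36 -0.50 -6.45 0.38 0.00
G 0.49 -0.30 -0.54 -6.45 0.38 0.00;G 0.49 -0.24 -0.57 -6.45 0.38 0.00;G 0.50 -0.18 -0.59 -6.45 0.38 0.00;G 0.50 -0.11 -0.60 -6.45 0.38 0.00;G 0.50 -0.04 -0.60 -6.45 0.38 0.00
G 0.51 0.03 -0.60 -6.45 0.38 0.00;G 0.51 0.09 -0.59 -6.45 0.38 0.00;G 0.52 0.16 -0.57 -6.45 0.38 0.00;G 0.52 0.22 -0.55 -6.45 0.38 0.00;G 0.52 0.28 -0.52 -6.45 0.38 0.00
G 0.53 0.34 -0.48 -6.45 0.38 0.00;G 0.53 0.39 -0.43 -6.45 0.38 0.00
predict [-0.13  0.18 -0.74  2.32  1.34  1.26 -2.94] err 0.0 0.9 q6min 0.45
```

```bash
python3 -c "
from via import *
via([484,29,436],[.68,-.55,-.48],spin=-30,n=19)" ; sed -i "s/^    print('from/    if not quiet: print('from/" via.py
```

```text
from [463.1  -3.5 307.6] [ 0.59  0.68 -0.28  1.67 -0.56  1.49 -0.22] n 19
G 0.42 -0.49 -0.28 -5.71 -1.17 -1.06;G 0.43 -0.45 -0.33 -5.71 -1.17 -1.06;G 0.43 -0.41 -0.38 -5.71 -1.17 -1.06;G 0.43 -0.36 -0.43 -5.71 -1.17 -1.06;G 0.42 -0.31 -0.47 -5.71 -1.17 -1.06
G 0.42 -0.25 -0.51 -5.71 -1.17 -1.06;G 0.41 -0.19 -0.54 -5.71 -1.17 -1.06;G 0.40 -0.13 -0.56 -5.71 -1.17 -1.06;G 0.39 -0.06 -0.58 -5.71 -1.17 -1.06;G 0.38 0.00 -0.59 -5.71 -1.17 -1.06
G 0.37 0.07 -0.60 -5.71 -1.17 -1.06;G 0.35 0.13 -0.59 -5.71 -1.17 -1.06;G 0.34 0.20 -0.59 -5.71 -1.17 -1.06;G 0.32 0.26 -0.57 -5.71 -1.17 -1.06;G 0.31 0.32 -0.55 -5.71 -1.17 -1.06
G 0.29 0.38 -0.52 -5.71 -1.17 -1.06;G 0.27 0.44 -0.48 -5.71 -1.17 -1.06;G 0.25 0.49 -0.44 -5.71 -1.17 -1.06;G 0.24 0.54 -0.40 -5.71 -1.17 -1.06
predict [-0.31  0.16 -0.52  2.32  1.34  1.21 -2.42] err 0.0 0.0 q6min 0.64
```

>>> move_arm(
  targets="1 0.42 -0.49 -0.28 -5.71 -1.17 -1.06;1 0.43 -0.45 -0.33 -5.71 -1.17 -1.06;1 0.43 -0.41 -0.38 -5.71 -1.17 -1.06;1 0.43 -0.36 -0.43 -5.71 -1.17 -1.06;1 0.42 -0.31 -0.47 -5.71 -1.17 -1.06",
)

```text
clock: 4.32
eef_pos: [466.0, 11.2, 342.3]
tool_rot: [-2.775, -0.356, 0.749]
force: [-0.2, -0.6, 0.3]
width: 85.3
gripper_force: 0.0
```

>>> move_arm(
  targets="1 0.42 -0.25 -0.51 -5.71 -1.17 -1.06;1 0.41 -0.19 -0.54 -5.71 -1.17 -1.06;1 0.4 -0.13 -0.56 -5.71 -1.17 -1.06;1 0.39 -0.06 -0.58 -5.71 -1.17 -1.06;1 0.38 0 -0.59 -5.71 -1.17 -1.06",
)

```text
clock: 4.73
eef_pos: [471.1, 20.0, 377.0]
tool_rot: [2.976, -0.268, 0.856]
force: [-0.2, 0.0, -0.9]
width: 85.2
gripper_force: 0.0
```

>>> move_arm(
  targets="1 0.37 0.07 -0.6 -5.71 -1.17 -1.06;1 0.35 0.13 -0.59 -5.71 -1.17 -1.06;1 0.34 0.2 -0.59 -5.71 -1.17 -1.06;1 0.32 0.26 -0.57 -5.71 -1.17 -1.06;1 0.31 0.32 -0.55 -5.71 -1.17 -1.06",
)

```text
clock: 5.15
eef_pos: [473.6, 25.4, 403.4]
tool_rot: [2.55, -0.15, 0.894]
force: [-0.5, -0.7, -0.2]
width: 85.6
gripper_force: 0.0
```

>>> move_arm(
  targets="1 0.29 0.38 -0.52 -5.71 -1.17 -1.06;1 0.27 0.44 -0.48 -5.71 -1.17 -1.06;1 0.25 0.49 -0.44 -5.71 -1.17 -1.06;1 0.24 0.54 -0.4 -5.71 -1.17 -1.06;1 0 0 0 0 0 0",
)

```text
clock: 5.57
eef_pos: [478.6, 32.5, 426.2]
tool_rot: [2.169, -0.037, 0.895]
force: [0.2, 0.2, -1.4]
width: 85.9
gripper_force: 0.0
```

```bash
python3 -c "
from via import *
for s in (0,-20,20): via(KN+60*K,-K,spin=s)"
```

```text
from [478.6  32.5 426.2] [-0.27  0.12 -0.57  2.25  1.22  1.15 -2.29] n 12
G 0.80 -2.59 0.53 5.34 3.14 0.00;G 0.76 -2.52 0.81 5.34 3.14 0.00;G 0.71 -2.43 1.09 5.34 3.14 0.00;G 0.65 -2.32 1.35 5.34 3.14 0.00;G 0.57 -2.18 1.59 5.34 3.14 0.00
G 0.47 -2.03 1.81 5.34 3.14 0.00;G 0.37 -1.85 2.02 5.34 3.14 0.00;G 0.25 -1.65 2.20 5.34 3.14 0.00;G 0.13 -1.44 2.35 5.34 3.14 0.00;G -0.01 -1.21 2.48 5.34 3.14 0.00
G -0.14 -0.98 2.58 5.34 3.14 0.00;G -0.29 -0.73 2.64 5.34 3.14 0.00
predict [ 0.55  0.78 -1.    2.33  1.13  0.23 -1.68] err 47.3 8.0 q6min 0.23
from [478.6  32.5 426.2] [-0.27  0.12 -0.57  2.25  1.22  1.15 -2.29] n 12
G 0.80 -2.59 0.53 4.73 4.04 -1.43;G 0.82 -2.51 0.80 4.73 4.04 -1.43;G 0.81 -2.41 1.06 4.73 4.04 -1.43;G 0.79 -2.29 1.31 4.73 4.04 -1.43;G 0.74 -2.16 1.55 4.73 4.04 -1.43
G 0.68 -2.00 1.77 4.73 4.04 -1.43;G 0.59 -1.83 1.98 4.73 4.04 -1.43;G 0.49 -1.65 2.16 4.73 4.04 -1.43;G 0.37 -1.45 2.32 4.73 4.04 -1.43;G 0.24 -1.25 2.45 4.73 4.04 -1.43
G 0.09 -1.04 2.56 4.73 4.04 -1.43;G -0.07 -0.82 2.63 4.73 4.04 -1.43
predict [ 0.48  0.69 -0.83  2.33  1.85  0.23 -2.04] err 106.6 18.0 q6min 0.23
from [478.6  32.5 426.2] [-0.27  0.12 -0.57  2.25  1.22  1.15 -2.29] n 12
G 0.80 -2.59 0.53 5.83 2.18 1.43;G 0.71 -2.54 0.82 5.83 2.18 1.43;G 0.61 -2.45 1.10 5.83 2.18 1.43;G 0.51 -2.34 1.37 5.83 2.18 1.43;G 0.39 -2.20 1.62 5.83 2.18 1.43
G 0.28 -2.03 1.84 5.83 2.18 1.43;G 0.15 -1.84 2.05 5.83 2.18 1.43;G 0.03 -1.63 2.23 5.83 2.18 1.43;G -0.10 -1.39 2.38 5.83 2.18 1.43;G -0.22 -1.14 2.50 5.83 2.18 1.43
G -0.34 -0.87 2.60 5.83 2.18 1.43;G -0.46 -0.59 2.66 5.83 2.18 1.43
predict [ 0.53  0.75 -0.95  2.32  0.69  0.23 -1.6 ] err 58.9 9.9 q6min 0.23
```

```bash
sed -i 's/t2,range(10000,20000)/t2,range(20000,40000)/' s2.py; OMP_NUM_THREADS=1 python3 s2.py
```

```text
10
(np.float64(0.0030295527437156503), np.float64(0.0034791870475539), np.float64(1.924821450426962e-05), array([ 0.63,  0.97, -1.15,  2.34,  1.67,  0.29, -2.35]), [(array([463.,  35., 293.]), array([ 0.5 , -0.33, -0.8 ])), (array([ 469., -124.,  327.]), array([-0.03,  0.85, -0.52])), (array([488., 138., 368.]), array([ 0.59, -0.66, -0.46]))], 52)
(np.float64(-0.0004756976185207411), np.float64(0.0), np.float64(3.868685071786508e-05), array([ 0.61,  0.95, -1.12,  2.34,  1.69,  0.26, -2.35]), [(array([539., -29., 379.]), array([ 0.3 , -0.55, -0.78])), (array([ 446., -102.,  331.]), array([ 0.36,  0.05, -0.93])), (array([450., 109., 356.]), array([ 0.6 , -0.32, -0.73]))], 30)
(np.float64(-0.0015576450770932503), np.float64(0.0), np.float64(3.841516677645996e-05), array([ 0.61,  0.95, -1.12,  2.34,  1.69,  0.26, -2.23]), [(array([558., -77., 315.]), array([ 0.61, -0.55, -0.57]))], 21)
(np.float64(-0.001776023514888968), np.float64(0.0), np.float64(3.9615738886083055e-05), array([ 0.61,  0.95, -1.12,  2.34,  1.69,  0.26, -2.2 ]), [(array([421., -72., 369.]), array([ 0.59,  0.19, -0.79])), (array([481., 103., 355.]), array([ 0.61, -0.53, -0.6 ]))], 29)
(np.float64(-0.0018569848029691735), np.float64(0.0), np.float64(3.962214750210455e-05), array([ 0.61,  0.95, -1.12,  2.34,  1.69,  0.26, -2.19]), [(array([424.,  67., 232.]), array([ 0.29,  0.18, -0.94])), (array([582., -86., 415.]), array([-0.25,  0.23, -0.94])), (array([455., 157., 376.]), array([ 0.6 ,  0.14, -0.79]))], 35)
(np.float64(-0.001986966110895905), np.float64(0.0), np.float64(3.9422644447799775e-05), array([ 0.61,  0.95, -1.12,  2.34,  1.69,  0.26, -2.18]), [(array([503., -15., 424.]), array([ 0.03,  0.75, -0.66])), (array([422., -37., 412.]), array([ 0.66, -0.5 , -0.56]))], 43)
```

```bash
python3 -c "
from via import *
via([558,-77,315],[.61,-.55,-.57])"
```

```text
from [478.6  32.5 426.2] [-0.27  0.12 -0.57  2.25  1.22  1.15 -2.29] n 6
G -0.66 -0.29 2.83 0.07 -0.66 -0.00;G -0.63 -0.28 2.84 0.07 -0.66 -0.00;G -0.60 -0.28 2.84 0.07 -0.66 -0.00;G -0.57 -0.28 2.85 0.07 -0.66 -0.00;G -0.53 -0.27 2.86 0.07 -0.66 -0.00
G -0.50 -0.27 2.86 0.07 -0.66 -0.00
predict [-0.09  0.37 -0.42  2.33  1.64  1.01 -2.55] err 0.0 0.0 q6min 1.01
```

>>> move_arm(
  targets="1 -0.66 -0.29 2.83 0.07 -0.66 0;1 -0.63 -0.28 2.84 0.07 -0.66 0;1 -0.6 -0.28 2.84 0.07 -0.66 0;1 -0.57 -0.28 2.85 0.07 -0.66 0;1 -0.53 -0.27 2.86 0.07 -0.66 0",
)

```text
clock: 5.98
eef_pos: [544.8, -64.6, 333.7]
tool_rot: [2.18, -0.006, 0.837]
force: [1.7, 0.1, -0.3]
width: 85.5
gripper_force: 0.0
```

>>> move_arm(
  targets="1 -0.5 -0.27 2.86 0.07 -0.66 0;1 0 0 0 0 0 0",
)

```text
clock: 6.15
eef_pos: [557.1, -86.6, 312.6]
tool_rot: [2.183, 0.006, 0.821]
force: [-0.6, -0.8, -0.2]
width: 85.6
gripper_force: 0.0
```

```bash
python3 -c "
from via import *
via(KN+60*K,-K)"
```

```text
from [557.1 -86.6 312.6] [-0.08  0.38 -0.4   2.32  1.64  1.   -2.55] n 12
G 1.10 -2.47 -0.99 5.43 3.30 0.00;G 1.15 -2.55 -0.69 5.43 3.30 0.00;G 1.18 -2.60 -0.38 5.43 3.30 0.00;G 1.19 -2.62 -0.06 5.43 3.30 0.00;G 1.19 -2.62 0.25 5.43 3.30 0.00
G 1.16 -2.58 0.57 5.43 3.30 0.00;G 1.12 -2.51 0.88 5.43 3.30 0.00;G 1.06 -2.41 1.17 5.43 3.30 0.00;G 0.99 -2.29 1.45 5.43 3.30 0.00;G 0.90 -2.14 1.72 5.43 3.30 0.00
G 0.79 -1.96 1.96 5.43 3.30 0.00;G 0.67 -1.77 2.18 5.43 3.30 0.00
predict [ 0.6   0.85 -1.1   2.32  1.4   0.23 -2.01] err 14.2 2.4 q6min 0.23
```

>>> move_arm(
  targets="1 1.1 -2.47 -0.99 5.43 3.3 0;1 1.15 -2.55 -0.69 5.43 3.3 0;1 1.18 -2.6 -0.38 5.43 3.3 0;1 1.19 -2.62 -0.06 5.43 3.3 0;1 1.19 -2.62 0.25 5.43 3.3 0",
)

```text
clock: 6.57
eef_pos: [512.7, 36.0, 244.1]
tool_rot: [2.637, -0.217, 1.024]
force: [-0.7, -0.1, -0.6]
width: 85.6
gripper_force: 0.0
```

>>> move_arm(
  targets="1 1.16 -2.58 0.57 5.43 3.3 0;1 1.12 -2.51 0.88 5.43 3.3 0;1 1.06 -2.41 1.17 5.43 3.3 0;1 0.99 -2.29 1.45 5.43 3.3 0;1 0 0 0 0 0 0",
)

```text
clock: 6.98
eef_pos: [477.4, 122.1, 181.4]
tool_rot: [2.991, -0.42, 1.088]
force: [-0.1, -1.9, 0.0]
width: 85.5
gripper_force: 0.0
```

```bash
python3 -c "
from via import *
via(KN+60*K,-K)
via(KN+45*K,-K,n=4)
via(KN+32*K,-K,n=4)"
```

```text
from [477.4 122.1 181.4] [ 0.55  0.56 -0.97  2.33  1.39  0.25 -2.09] n 3
G 0.91 -2.16 1.70 5.54 3.38 -0.00;G 0.81 -1.99 1.96 5.54 3.38 -0.00;G 0.68 -1.79 2.18 5.54 3.38 -0.00
predict [ 0.64  0.88 -1.13  2.3   1.25  0.23 -1.83] err 0.6 0.1 q6min 0.23
from [477.4 122.1 181.4] [ 0.55  0.56 -0.97  2.33  1.39  0.25 -2.09] n 4
G 0.75 -1.73 1.63 4.15 2.54 -0.00;G 0.67 -1.61 1.78 4.15 2.54 -0.00;G 0.59 -1.47 1.92 4.15 2.54 -0.00;G 0.50 -1.33 2.05 4.15 2.54 -0.00
predict [ 0.61  0.89 -1.1   2.3   1.41  0.23 -1.98] err 5.3 0.9 q6min 0.23
from [477.4 122.1 181.4] [ 0.55  0.56 -0.97  2.33  1.39  0.25 -2.09] n 4
G 0.81 -1.82 1.94 4.15 2.54 -0.00;G 0.72 -1.68 2.10 4.15 2.54 -0.00;G 0.62 -1.52 2.24 4.15 2.54 -0.00;G 0.52 -1.35 2.37 4.15 2.54 -0.00
predict [ 0.58  0.91 -1.07  2.3   1.55  0.23 -2.11] err 6.4 1.1 q6min 0.23
```

Close now, so I'll go to the 60 mm standoff.

>>> move_arm(
  targets="1 0.91 -2.16 1.7 5.54 3.38 0;1 0.81 -1.99 1.96 5.54 3.38 0;1 0.68 -1.79 2.18 5.54 3.38 0;1 0 0 0 0 0 0;1 0 0 0 0 0 0",
)

```text
clock: 7.4
eef_pos: [450.6, 191.2, 137.1]
tool_rot: [-3.012, -0.587, 1.095]
force: [0.3, -0.1, 1.7]
width: 85.6
gripper_force: 0.0
```

```bash
python3 -c "
from via import *
via(KN+60*K,-K,n=2)
via(KN+32*K,-K,n=4)
via(KN-15*K,-K,n=8)"
```

```text
from [450.6 191.2 137.1] [ 0.65  0.9  -1.16  2.29  1.31  0.27 -1.88] n 2
G 0.05 -0.03 0.01 0.19 0.28 -0.00;G 0.05 -0.03 0.01 0.19 0.28 -0.00
predict [ 0.66  0.91 -1.17  2.29  1.3   0.27 -1.87] err 0.0 0.0 q6min 0.27
from [450.6 191.2 137.1] [ 0.65  0.9  -1.16  2.29  1.31  0.27 -1.88] n 4
G 0.03 -0.02 0.70 0.09 0.14 -0.00;G 0.03 -0.02 0.70 0.09 0.14 -0.00;G 0.03 -0.02 0.70 0.09 0.14 -0.00;G 0.03 -0.02 0.70 0.09 0.14 -0.00
predict [ 0.58  0.93 -1.08  2.29  1.56  0.23 -2.11] err 1.5 0.3 q6min 0.23
from [450.6 191.2 137.1] [ 0.65  0.9  -1.16  2.29  1.31  0.27 -1.88] n 8
G 0.02 -0.01 0.94 0.05 0.07 -0.00;G 0.02 -0.01 0.94 0.05 0.07 -0.00;G 0.02 -0.01 0.94 0.05 0.07 -0.00;G 0.02 -0.01 0.94 0.05 0.07 -0.00;G 0.02 -0.01 0.94 0.05 0.07 -0.00
G 0.02 -0.01 0.94 0.05 0.07 -0.00;G 0.01 -0.01 0.94 0.05 0.07 -0.00;G 0.01 -0.01 0.94 0.05 0.07 -0.00
predict [ 0.54  1.07 -1.12  2.28  1.84  0.35 -2.36] err 0.0 0.0 q6min 0.23
```

Run:
```python
from h import *
d=get('wrist'); save(d,'w3.png'); print(proj(d,KN),proj(d,KN+14*K),proj(d,KN-14*K))
V=d['color'].max(2); u,v=proj(d,KN).astype(int); k=np.zeros(V.shape,np.uint8); k[v-45:v+45,u-45:u+45]=V[v-45:v+45,u-45:u+45]<70
n,l,s,ce=cv2.connectedComponentsWithStats(k); j=1+s[1:,4].argmax(); print(s[j],ce[j])
# predicted silhouette of knob from cylinder points
x=np.cross(K,[0,0,1.]); x/=np.linalg.norm(x); y=np.cross(K,x); P=np.array([proj(d,KN+h*K+22*(np.cos(t)*x+np.sin(t)*y)) for h in(-14.5,14.5) for t in np.linspace(0,6.28,40)]); m=np.zeros(V.shape,np.uint8); cv2.fillConvexPoly(m,cv2.convexHull(P.astype(np.float32)).astype(int),1); vv,uu=np.nonzero(m); print('pred',uu.min(),vv.min(),np.ptp(uu)+1,np.ptp(vv)+1,len(uu),uu.mean(),vv.mean())
c=-d['R'].T@d['t']; print(np.linalg.norm(c-KN),d['R'].T[:,0],knobR(0).as_matrix()[:,1])
```

```text
[322.70000374 218.02362879] [322.73418501 226.24081721] [322.67021732 210.71786424]
[ 290  184   67   71 3259] [323.3393679  220.08346118]
pred 289 182 67 74 3906 322.1121351766513 218.9784946236559
219.3322008740244 [ 0.91450481 -0.38987195 -0.10807784] [ 0.97216583 -0.23429383  0.        ]
```

View pics/w3.png

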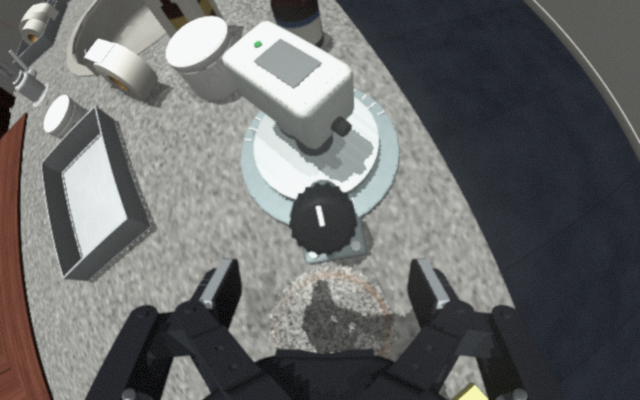

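The wrist view shows the knob at (323,220), within 1–2 px of the prediction and centred between the fingers. Its white index mark is at (320,215). Approaching and gripping.

>>> move_arm(
  targets="1 0.02 -0.01 0.94 0.05 0.07 0;1 0.02 -0.01 0.94 0.05 0.07 0;1 0.02 -0.01 0.94 0.05 0.07 0;1 0.02 -0.01 0.94 0.05 0.07 0;1 0.02 -0.01 0.94 0.05 0.07 0",
)

```text
clock: 7.87
eef_pos: [459.9, 217.5, 104.4]
tool_rot: [-3.029, -0.594, 1.11]
force: [-0.3, -0.9, -0.4]
width: 85.5
gripper_force: 0.0
```

>>> move_arm(
  targets="1 0.02 -0.01 0.94 0.05 0.07 0;1 0.01 -0.01 0.94 0.05 0.07 0;1 0.01 -0.01 0.94 0.05 0.07 0;1 0 0 0 0 0 0;1 0 0 0 0 0 0",
)

```text
clock: 8.28
eef_pos: [462.7, 234.0, 80.8]
tool_rot: [-3.019, -0.599, 1.106]
force: [0.1, 1.0, 0.0]
width: 85.6
gripper_force: 0.0
```

```bash
python3 -c "
from via import *
via(KN-15*K,-K,n=2)"
```

```text
from [462.7 234.   80.8] [ 0.54  1.07 -1.15  2.29  1.83  0.38 -2.36] n 2
G -0.17 -0.08 0.18 0.22 -0.01 0.00;G -0.17 -0.08 0.18 0.22 -0.01 0.00
predict [ 0.54  1.08 -1.14  2.29  1.84  0.38 -2.36] err 0.0 0.0 q6min 0.38
```

>>> move_arm(
  targets="1 -0.17 -0.08 0.18 0.22 0 0;1 -0.17 -0.08 0.18 0.22 0 0;1 0 0 0 0 0 0;-1 0 0 0 0 0 0;-1 0 0 0 0 0 0",
)

```text
clock: 8.7
eef_pos: [459.1, 234.5, 73.3]
tool_rot: [-2.999, -0.601, 1.097]
force: [0.9, -0.2, -0.5]
width: 64.1
gripper_force: 0.0
```

>>> move_arm(
  targets="-1 0 0 0 0 0 0;-1 0 0 0 0 0 0;-1 0 0 0 0 0 0;-1 0 0 0 0 0 0;-1 0 0 0 0 0 0",
)

```text
clock: 9.12
eef_pos: [460.0, 234.0, 73.3]
tool_rot: [-3.001, -0.601, 1.096]
force: [0.7, -4.8, 5.1]
width: 42.2
gripper_force: 59.7
```

>>> move_arm(
  targets="-1 0 0 0 0 0 0;-1 0 0 0 0 0 0;-1 0 0 0 0 0 0",
)

```text
clock: 9.37
eef_pos: [460.1, 234.0, 73.4]
tool_rot: [-3.001, -0.601, 1.096]
force: [0.6, -4.8, 5.8]
width: 42.5
gripper_force: 59.7
```

```bash
python3 -c "
from via import *
via(KN-15*K,-K,n=2); print(sim(read_state()['qpos'],[[0,0,0,0,0,-5]]*31,3)[:3], read_state()['torque'])"
```

```text
from [460.1 234.   73.4] [ 0.54  1.09 -1.14  2.29  1.84  0.38 -2.36] n 2
G 0.09 0.00 -0.11 -0.13 -0.09 -0.00;G 0.09 0.00 -0.11 -0.13 -0.09 -0.00
predict [ 0.54  1.08 -1.15  2.29  1.84  0.38 -2.36] err 0.0 0.0 q6min 0.38
(array([ 0.41335946,  0.93669048, -0.86965214,  2.27973219,  2.42135167,
        0.23      , -0.25664428]), np.float64(32.39896760384453), np.float64(5.45615450765515)) [-0.84092695 -0.26978793 -0.36791844]
```

```bash
python3 -c "
from via import *
q=read_state()['qpos']
t=sim(q,[[0,0,0,0,0,-6]]*24,3)[3]
for i in range(0,24,2): print((i+1)*6,t[i].round(2))
t=sim(q,[[0,0,0,0,0,6]]*5,3); print(t[0].round(2))
" ; grep -n "1e-4" fk.py
```

```text
6 [ 0.53  1.08 -1.12  2.29  1.86  0.36 -2.28]
18 [ 0.51  1.05 -1.08  2.28  1.91  0.31 -2.12]
30 [ 0.49  1.02 -1.03  2.28  1.97  0.27 -1.98]
42 [ 0.47  1.   -0.99  2.28  2.04  0.23 -1.84]
54 [ 0.46  0.98 -0.96  2.28  2.11  0.23 -1.71]
66 [ 0.45  0.97 -0.94  2.28  2.17  0.23 -1.55]
78 [ 0.44  0.96 -0.92  2.28  2.22  0.23 -1.39]
90 [ 0.43  0.96 -0.91  2.28  2.26  0.23 -1.23]
102 [ 0.43  0.95 -0.9   2.28  2.31  0.23 -1.07]
114 [ 0.42  0.94 -0.88  2.28  2.35  0.23 -0.9 ]
126 [ 0.42  0.94 -0.88  2.28  2.4   0.23 -0.74]
138 [ 0.41  0.93 -0.87  2.28  2.44  0.23 -0.57]
[ 0.58  1.17 -1.25  2.29  1.78  0.5  -2.81]
47:        q=np.clip(q+J.T@np.linalg.solve(J@J.T+1e-4*np.eye(6),e),LO,HI)
```

>>> move_arm(
  targets="-1 0 0 0 0 0 -6;-1 0 0 0 0 0 -6;-1 0 0 0 0 0 -6",
)

```text
clock: 9.62
eef_pos: [460.3, 233.9, 73.3]
tool_rot: [3.059, -0.61, 1.484]
force: [1.0, -4.3, 6.5]
width: 42.5
gripper_force: 59.7
```

>>> move_arm(
  targets="-1 0 0 0 0 0 -6;-1 0 0 0 0 0 -6;-1 0 0 0 0 0 -6;-1 0 0 0 0 0 0;-1 0 0 0 0 0 0",
)

```text
clock: 10.03
eef_pos: [460.5, 233.9, 73.4]
tool_rot: [2.857, -0.552, 1.849]
force: [1.9, -5.8, 6.1]
width: 42.6
gripper_force: 60.1
```

```bash
cat > st.py <<'E'
from h import *
s=read_state(); R=Ro.from_euler('xyz',s['tool_rot']); rel=knobR(0).inv()*R
print('q',s['qpos'].round(2),'w',round(s['width'],1),'F',s['force'].round(1),'T.k',(s['torque']@K).round(2)); print('axial/lat off mm',knobR(0).inv().apply(s['eef_pos']-KN).round(1),'turn',np.degrees(rel.as_rotvec()).round(1))
E
python3 st.py
```

```text
q [ 0.49  1.02 -1.04  2.29  1.97  0.28 -1.87] w 42.6 F [ 1.9 -5.8  6.1] T.k 0.39
axial/lat off mm [-1.7  0.  17.2] turn [  0.1   0.2 -24.8]
```

>>> move_arm(
  targets="1 0 0 0 0 0 0;1 0 0 0 0 0 0;1 0 0 0 0 0 0;1 0 0 0 0 0 0;1 0 0 0 0 0 6",
)

```text
clock: 10.45
eef_pos: [458.6, 235.0, 73.2]
tool_rot: [2.924, -0.58, 1.73]
force: [0.9, -0.7, -0.4]
width: 85.1
gripper_force: 0.0
```

>>> move_arm(
  targets="1 0 0 0 0 0 6;1 0 0 0 0 0 6;1 0 0 0 0 0 6;1 0 0 0 0 0 6;1 0 0 0 0 0 6",
)

```text
clock: 10.87
eef_pos: [458.6, 235.0, 73.1]
tool_rot: [-2.994, -0.6, 1.09]
force: [0.1, 0.4, -0.8]
width: 84.8
gripper_force: 0.0
```

>>> move_arm(
  targets="1 0 0 0 0 0 6;1 0 0 0 0 0 6;1 0 0 0 0 0 6;1 0 0 0 0 0 0;1 0 0 0 0 0 0",
)

```text
clock: 11.28
eef_pos: [458.7, 234.9, 73.1]
tool_rot: [-2.805, -0.526, 0.738]
force: [-0.1, 0.5, -0.1]
width: 85.4
gripper_force: 0.0
```

```bash
python3 st.py
python3 - <<'E'
from h import *
d=get('wrist'); im=d['color']; c=proj(d,KN+14*K); u,v=c.astype(int); g=im.min(2)[v-25:v+25,u-25:u+25]; m=(g>140); m&=((np.indices(m.shape)-25)**2).sum(0)<18**2
P=np.argwhere(m)[:,::-1]+[u-25,v-25]; print(len(P),c)
X=np.array([knobR(0).inv().apply(onz(d,*p,(KN+14*K)[2])-KN) for p in P]); 
# intersect with face plane
def face(p):
    o,k=ray(d,*p); return o+k*((KN+14.5*K-o)@K)/(k@K)
X=np.array([knobR(0).inv().apply(face(p)-KN) for p in P]); print(X.mean(0).round(1)); w=np.linalg.svd(X[:,:2]-X[:,:2].mean(0))[2][0]; print('mark dir',np.degrees(np.arctan2(w[1],w[0])))
d0=None
E
```

```text
q [ 0.56  1.13 -1.2   2.29  1.8   0.44 -2.63] w 85.4 F [-0.1  0.5 -0.1] T.k 0.03
axial/lat off mm [-1.4 -2.  17.7] turn [ 0.5  0.2 29. ]
101 [326.68296239 295.92711443]
[  2.9  -3.9 -14.5]
mark dir 149.0950839344511
```

>>> move_arm(
  targets="-1 0.1 0.15 0 0 0 0;-1 0 0 0 0 0 0;-1 0 0 0 0 0 0;-1 0 0 0 0 0 0;-1 0 0 0 0 0 0",
)

```text
clock: 11.75
eef_pos: [460.3, 234.6, 73.9]
tool_rot: [-2.805, -0.526, 0.737]
force: [-2.1, -3.1, 5.8]
width: 42.4
gripper_force: 59.9
```

>>> move_arm(
  targets="-1 0 0 0 0 0 0;-1 0 0 0 0 0 0;-1 0 0 0 0 0 -6;-1 0 0 0 0 0 -6;-1 0 0 0 0 0 -6",
)

```text
clock: 12.17
eef_pos: [460.3, 234.6, 73.8]
tool_rot: [-3.002, -0.602, 1.103]
force: [-1.4, -2.8, 4.5]
width: 42.6
gripper_force: 59.8
```

>>> move_arm(
  targets="-1 0 0 0 0 0 -6;-1 0 0 0 0 0 -6;-1 0 0 0 0 0 -6;-1 0 0 0 0 0 -6;-1 0 0 0 0 0 -6",
)

```text
clock: 12.58
eef_pos: [460.2, 234.6, 73.8]
tool_rot: [2.92, -0.579, 1.736]
force: [-1.0, -3.1, 6.2]
width: 42.8
gripper_force: 59.9
```

>>> move_arm(
  targets="-1 0 0 0 0 0 -6;-1 0 0 0 0 0 -6;-1 0 0 0 0 0 0;-1 0 0 0 0 0 0",
)

```text
clock: 12.92
eef_pos: [460.2, 234.6, 73.8]
tool_rot: [2.798, -0.521, 1.97]
force: [-1.5, -3.5, 6.3]
width: 42.6
gripper_force: 60.0
```

```bash
python3 st.py
```

```text
q [ 0.49  1.02 -1.03  2.28  1.97  0.26 -1.76] w 42.6 F [-1.5 -3.5  6.3] T.k 0.34
axial/lat off mm [-1.  -0.4 17.1] turn [  0.3   0.4 -31. ]
```

>>> move_arm(
  targets="1 0 0 0 0 0 0;1 0 0 0 0 0 0;1 0 0 0 0 0 0;1 0 0 0 0 0 0;1 0 0 0 0 0 6",
)

```text
clock: 13.33
eef_pos: [460.8, 234.5, 73.4]
tool_rot: [2.858, -0.553, 1.85]
force: [-0.3, 0.5, 0.1]
width: 85.1
gripper_force: 0.0
```

>>> move_arm(
  targets="1 0 0 0 0 0 6;1 0 0 0 0 0 6;1 0 0 0 0 0 6;1 0 0 0 0 0 6;1 0 0 0 0 0 6",
)

```text
clock: 13.75
eef_pos: [460.8, 234.4, 73.2]
tool_rot: [-3.067, -0.612, 1.217]
force: [-0.8, 0.1, -0.2]
width: 85.2
gripper_force: 0.0
```

>>> move_arm(
  targets="1 0 0 0 0 0 6;1 0 0 0 0 0 6;1 0 0 0 0 0 6;1 0 0 0 0 0 6;1 0 0 0 0 0 0",
)

```text
clock: 14.17
eef_pos: [460.7, 234.4, 73.1]
tool_rot: [-2.802, -0.524, 0.732]
force: [0.8, 0.9, -0.6]
width: 85.6
gripper_force: 0.0
```

```bash
cat > mark.py <<'E'
from h import *
d=get('wrist'); im=d['color']
def face(p):
    o,k=ray(d,*p); return o+k*((KN+14.5*K-o)@K)/(k@K)
c=proj(d,KN+14.5*K); u,v=c.astype(int); P=[]
for vv in range(v-25,v+26):
    for uu in range(u-25,u+26):
        if im[vv,uu].min()>130:
            x=knobR(0).inv().apply(face((uu,vv))-KN)[:2]
            if np.hypot(*x)<15: P.append(x)
P=np.array(P); print(len(P),P.mean(0).round(1)); w=np.linalg.svd(P-P.mean(0))[2][0]; print('mark dir',np.degrees(np.arctan2(w[1],w[0])).round(1))
E
python3 st.py; python3 mark.py
```

```text
q [ 0.56  1.14 -1.2   2.28  1.79  0.45 -2.62] w 85.6 F [ 0.8  0.9 -0.6] T.k 0.04
axial/lat off mm [-1.4  0.1 17.7] turn [ 0.4  0.2 29.4]
169 [-2.2 -8.3]
mark dir -96.3
```

>>> move_arm(
  targets="-1 0 0 0 0 0 0;-1 0 0 0 0 0 0;-1 0 0 0 0 0 0;-1 0 0 0 0 0 0;-1 0 0 0 0 0 0",
)

```text
clock: 14.63
eef_pos: [460.3, 234.6, 73.8]
tool_rot: [-2.805, -0.526, 0.737]
force: [-1.8, -3.2, 5.5]
width: 43.2
gripper_force: 59.9
```

>>> move_arm(
  targets="-1 0 0 0 0 0 0;-1 0 0 0 0 0 0;-1 0 0 0 0 0 -6;-1 0 0 0 0 0 -6;-1 0 0 0 0 0 -6",
)

```text
clock: 15.05
eef_pos: [460.3, 234.6, 73.8]
tool_rot: [-3.002, -0.602, 1.103]
force: [-2.0, -1.9, 4.6]
width: 42.6
gripper_force: 59.9
```

>>> move_arm(
  targets="-1 0 0 0 0 0 -6;-1 0 0 0 0 0 -6;-1 0 0 0 0 0 -6;-1 0 0 0 0 0 -6;-1 0 0 0 0 0 -6",
)

```text
clock: 15.47
eef_pos: [460.3, 234.6, 73.8]
tool_rot: [2.92, -0.579, 1.737]
force: [-2.6, -2.6, 5.3]
width: 42.8
gripper_force: 60.0
```

>>> move_arm(
  targets="-1 0 0 0 0 0 -6;-1 0 0 0 0 0 -6;-1 0 0 0 0 0 0;1 0 0 0 0 0 0;1 0 0 0 0 0 0",
)

```text
clock: 15.88
eef_pos: [460.9, 234.5, 73.3]
tool_rot: [2.8, -0.522, 1.965]
force: [0.0, 0.5, -0.1]
width: 65.8
gripper_force: 0.0
```

>>> move_arm(
  targets="1 0 0 0 0 0 0;1 0 0 0 0 0 0;1 0 0 0 0 0 0",
)

```text
clock: 16.13
eef_pos: [460.8, 234.5, 73.2]
tool_rot: [2.799, -0.522, 1.966]
force: [-0.5, -0.0, 0.7]
width: 85.1
gripper_force: 0.0
```

```bash
python3 st.py; python3 mark.py; python3 -c "
from via import *
via(KN+60*K,-K,n=5); via(KN+60*K,-K,spin=60,n=10)"
```

```text
q [ 0.49  1.02 -1.03  2.28  1.96  0.26 -1.76] w 85.1 F [-0.5 -0.   0.7] T.k -0.02
axial/lat off mm [-1.3  0.2 17.7] turn [  0.3   0.4 -30.8]
172 [-8.4 -2.3]
mark dir -158.0
from [460.8 234.5  73.2] [ 0.49  1.02 -1.03  2.28  1.96  0.26 -1.76] n 5
G 0.03 0.01 -1.55 -0.04 -0.08 -0.00;G 0.03 0.01 -1.55 -0.04 -0.08 -0.00;G 0.03 0.01 -1.55 -0.04 -0.08 -0.00;G 0.03 0.01 -1.55 -0.04 -0.08 -0.00;G 0.03 0.01 -1.55 -0.04 -0.08 -0.00
predict [ 0.64  0.88 -1.13  2.3   1.31  0.23 -1.15] err 0.7 0.1 q6min 0.23
from [460.8 234.5  73.2] [ 0.49  1.02 -1.03  2.28  1.96  0.26 -1.76] n 10
G 0.02 0.00 -0.78 -0.04 -0.03 6.00;G 0.02 0.00 -0.78 -0.04 -0.03 6.00;G 0.02 0.00 -0.78 -0.04 -0.03 6.00;G 0.02 -0.00 -0.78 -0.04 -0.03 6.00;G 0.02 -0.00 -0.78 -0.04 -0.03 6.00
G 0.02 -0.00 -0.78 -0.04 -0.03 6.00;G 0.01 -0.00 -0.78 -0.04 -0.03 6.00;G 0.01 -0.01 -0.78 -0.04 -0.03 6.00;G 0.01 -0.01 -0.78 -0.04 -0.03 6.00;G 0.01 -0.01 -0.78 -0.04 -0.03 6.00
predict [ 0.64  0.88 -1.14  2.3   1.32  0.24 -2.21] err 0.0 0.0 q6min 0.23
```

```bash
cat > s3.py <<'E'
from via import *
def rws(p,R,vp,R1,n=None):
    rv=(R.inv()*R1).as_rotvec(); n=n or int(max(2,np.ceil(max(np.linalg.norm(vp-p)/30,np.degrees(np.linalg.norm(rv))/6.))))
    return [np.r_[(R*Ro.from_rotvec(rv*k/n)).inv().apply(vp-p)/10/n,np.degrees(rv)/n] for k in range(n)]
def down(yaw): # tool down, tool y at world angle yaw deg
    c,s=np.cos(np.radians(yaw)),np.sin(np.radians(yaw)); return Ro.from_matrix(np.c_[[-s*1,c,0],[c,s,0],[0,0,-1]])
def gp(h,z): return np.array([*(AX+20*np.array([np.cos(np.radians(h)),np.sin(np.radians(h))])),z])
from h import AX,knobR
if __name__=='__main__':
    st=read_state(); Rn=Ro.from_euler('xyz',st['tool_rot'])
    for off in(0,180):
      for sp in(-31,30):
        seq=[(KN+60*K,knobR(sp)),(np.array([455,230,270.]),down(23.8+off)),(gp(113.8,260),down(23.8+off)),(gp(113.8,105),down(23.8+off)),(gp(75.4,105),down(-14.6+off)),(gp(75.4,260),down(-14.6+off)),(np.array([455,230,270.]),down(23.8+off)),(KN+60*K,knobR(sp)),(KN-15*K,knobR(-31)),(KN-15*K,knobR(29))]
        q=st['qpos'];p=st['eef_pos'];R=Rn; print('---',off,sp)
        for vp,R1 in seq:
            a=sim(q,rws(p,R,vp,R1),3); q=a[0]; p,R=vp,R1; print(q.round(2),round(a[1],1),round(a[2],1),len(a[3]))
E
python3 s3.py
```

```text
--- 0 -31
[ 0.61  0.85 -1.08  2.3   1.24  0.23 -1.08] 17.2 2.9 3
[ 0.21  0.67 -1.21  1.83  0.69  1.2  -0.83] 0.0 0.0 6
[-0.02  0.76 -1.14  1.66  0.73  1.26 -0.92] 0.0 0.0 4
[-0.08  0.93 -0.99  1.81  0.95  1.01 -1.08] 0.0 0.0 6
[-0.15  0.88 -0.85  1.78  0.84  0.94 -1.64] 0.0 0.0 7
[-0.09  0.71 -0.98  1.63  0.64  1.21 -1.48] 0.0 0.0 6
[ 0.22  0.67 -1.22  1.83  0.7   1.21 -0.83] 0.0 0.0 7
[ 0.59  0.82 -1.03  2.3   1.16  0.23 -1.  ] 15.1 2.5 6
[ 0.47  0.98 -0.97  2.29  1.85  0.29 -1.65] 0.0 0.0 3
[ 0.56  1.11 -1.17  2.3   1.72  0.5  -2.56] 0.0 0.0 11
--- 0 30
[ 0.64  0.88 -1.14  2.3   1.32  0.24 -2.22] 0.0 0.0 11
[ 0.25  0.66 -1.25  1.83  0.68  1.17 -0.81] 1.7 0.2 13
[ 0.01  0.75 -1.17  1.66  0.72  1.24 -0.91] 0.0 0.0 4
[-0.07  0.92 -1.02  1.8   0.94  0.99 -1.07] 0.0 0.0 6
[-0.13  0.87 -0.87  1.77  0.82  0.92 -1.62] 0.0 0.0 7
[-0.06  0.69 -1.01  1.62  0.63  1.18 -1.47] 0.0 0.0 6
[ 0.25  0.66 -1.25  1.83  0.68  1.18 -0.82] 1.8 0.2 7
[ 0.55  0.77 -0.95  2.29  0.58  0.23 -1.49] 50.5 8.5 13
[ 0.45  0.95 -0.92  2.31  1.57  0.23 -1.4 ] 2.2 0.4 11
[ 0.48  0.98 -0.99  2.31  1.56  0.3  -2.43] 0.0
[... 419 characters left out ...]
 2.01 -0.72  0.59  1.15] 0.0 0.0 29
[ 0.11  0.81 -0.37  2.04 -0.8   0.42  1.22] 0.0 0.0 3
[-0.07  0.79 -0.11  2.03 -1.06  0.57  0.42] 0.0 0.0 11
--- 180 30
[ 0.64  0.88 -1.14  2.3   1.32  0.24 -2.22] 0.0 0.0 11
[-0.74  0.42  0.3   1.81 -0.15  0.93 -2.94] 0.2 9.1 20
[-0.97  0.54  0.44  1.68 -0.27  0.99 -2.94] 0.0 3.3 4
[-0.9   0.73  0.35  1.82 -0.38  0.66 -2.84] 0.0 0.0 6
[-1.18  0.93  0.91  1.77 -0.91  0.92 -2.94] 0.3 6.1 7
[-1.31  0.85  1.24  1.63 -0.84  1.28 -2.94] 0.0 2.5 6
[-1.15  0.68  1.1   1.75 -0.67  1.13 -2.2 ] 0.0 0.0 7
[-0.16  0.69  0.14  1.98 -1.03  0.85  0.41] 0.0 0.0 20
[-0.03  0.8  -0.17  2.01 -1.02  0.58  1.45] 0.0 0.0 11
[-0.13  0.79 -0.03  2.   -1.1   0.67  0.49] 4.6 1.3 11
```

>>> move_arm(
  targets="1 0 0 -1.5 0 0 0;1 0 0 -1.5 0 0 0;1 0 0 -1.5 0 0 0;1 0 0 -1.5 0 0 0;1 0 0 -1.5 0 0 0",
)

```text
clock: 16.6
eef_pos: [450.7, 192.0, 135.1]
tool_rot: [2.799, -0.522, 1.967]
force: [0.7, -0.3, -1.1]
width: 85.2
gripper_force: 0.0
```

```bash
python3 st.py; python3 -c "
from s3 import *
via([455,230,270],[0,0,-1],R1=down(23.8),n=9)"
```

```text
q [ 0.67  0.92 -1.17  2.29  1.29  0.27 -1.11] w 85.2 F [ 0.7 -0.3 -1.1] T.k -0.04
axial/lat off mm [ -1.5   0.4 -58.1] turn [  0.3   0.3 -30.8]
from [450.7 192.  135.1] [ 0.67  0.92 -1.17  2.29  1.29  0.27 -1.11] n 9
G 1.07 0.57 -0.98 2.16 -3.27 -0.69;G 1.00 0.54 -1.06 2.16 -3.27 -0.69;G 0.94 0.51 -1.14 2.16 -3.27 -0.69;G 0.86 0.48 -1.21 2.16 -3.27 -0.69;G 0.79 0.44 -1.27 2.16 -3.27 -0.69
G 0.71 0.40 -1.33 2.16 -3.27 -0.69;G 0.63 0.36 -1.38 2.16 -3.27 -0.69;G 0.54 0.31 -1.43 2.16 -3.27 -0.69;G 0.45 0.26 -1.47 2.16 -3.27 -0.69
predict [ 0.25  0.64 -1.22  1.83  0.66  1.16 -0.78] err 0.0 0.0 q6min 0.39
```

>>> move_arm(
  targets="1 1.07 0.57 -0.98 2.16 -3.27 -0.69;1 1 0.54 -1.06 2.16 -3.27 -0.69;1 0.94 0.51 -1.14 2.16 -3.27 -0.69;1 0.86 0.48 -1.21 2.16 -3.27 -0.69;1 0.79 0.44 -1.27 2.16 -3.27 -0.69",
)

```text
clock: 17.02
eef_pos: [453.0, 213.5, 210.9]
tool_rot: [2.995, -0.228, 1.955]
force: [0.8, -0.1, -0.7]
width: 85.4
gripper_force: 0.0
```

>>> move_arm(
  targets="1 0.71 0.4 -1.33 2.16 -3.27 -0.69;1 0.63 0.36 -1.38 2.16 -3.27 -0.69;1 0.54 0.31 -1.43 2.16 -3.27 -0.69;1 0.45 0.26 -1.47 2.16 -3.27 -0.69;1 0 0 0 0 0 0",
)

```text
clock: 17.43
eef_pos: [455.5, 236.0, 273.0]
tool_rot: [3.135, -0.002, 1.991]
force: [0.5, 1.2, 1.2]
width: 85.7
gripper_force: 0.0
```

```bash
python3 -c "
from s3 import *
via(gp(113.8,250),[0,0,-1],R1=down(23.8),n=5)
from h import *
d=get('wrist'); save(d,'w4.png'); print(proj(d,[*AX,146]),proj(d,[*AX,12]),proj(d,gp(113.8,146)))"
```

```text
from [455.5 236.  273. ] [ 0.21  0.61 -1.17  1.83  0.63  1.13 -0.77] n 5
G 1.62 1.08 0.47 0.08 -0.02 0.06;G 1.62 1.08 0.47 0.08 -0.02 0.06;G 1.62 1.08 0.47 0.08 -0.02 0.06;G 1.62 1.07 0.47 0.08 -0.02 0.06;G 1.63 1.07 0.46 0.08 -0.02 0.06
predict [-0.03  0.72 -1.09  1.68  0.68  1.18 -0.88] err 0.0 0.0 q6min 1.13
[383.69462461 125.03793197] [363.78619139 115.71208441] [384.447516   102.52246462]
```

View pics/w4.png

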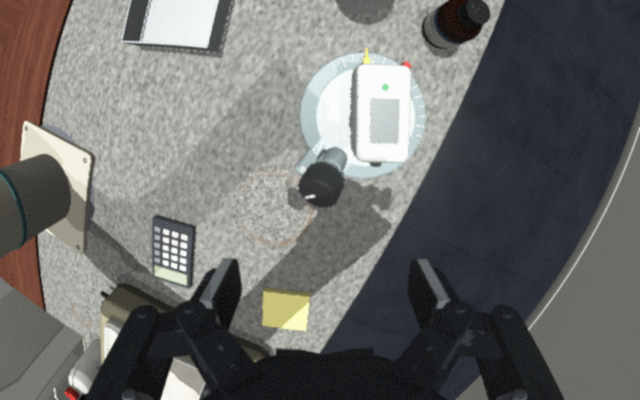

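The wrist view shows the head (357–410, 66–162), its axis vertical in the image and its centre near the predicted u of 384. The pointer is at (367,55) and the red tab at (407,65). I'll move over the head, then down.

>>> move_arm(
  targets="1 1.62 1.08 0.47 0.08 -0.02 0.06;1 1.62 1.08 0.47 0.08 -0.02 0.06;1 1.62 1.08 0.47 0.08 -0.02 0.06;1 1.62 1.07 0.47 0.08 -0.02 0.06;1 1.63 1.07 0.46 0.08 -0.02 0.06",
)

```text
clock: 17.9
eef_pos: [471.9, 324.5, 243.8]
tool_rot: [-3.133, 0.003, 1.979]
force: [0.3, 0.2, 0.5]
width: 85.4
gripper_force: 0.0
```

>>> move_arm(
  targets="1 0 0 1.5 0 0 0;1 0 0 1.5 0 0 0;1 0 0 1.5 0 0 0;1 0 0 0 0 0 0;1 0 0 0 0 0 0",
)

```text
clock: 18.32
eef_pos: [471.1, 323.8, 199.3]
tool_rot: [-3.132, 0.002, 1.98]
force: [1.4, -0.9, 1.4]
width: 85.2
gripper_force: 0.0
```

```bash
python3 -c "
from s3 import *
via(gp(113.8,107),[0,0,-1],R1=down(23.8),n=5)"
```

```text
from [471.1 323.8 199.3] [-0.04  0.77 -1.04  1.75  0.74  1.09 -0.93] n 5
G 0.15 0.10 1.85 -0.11 0.03 -0.08;G 0.15 0.09 1.85 -0.11 0.03 -0.08;G 0.15 0.09 1.85 -0.11 0.03 -0.08;G 0.15 0.09 1.85 -0.11 0.03 -0.08;G 0.15 0.08 1.85 -0.11 0.03 -0.08
predict [-0.11  0.88 -0.94  1.82  0.88  0.93 -1.04] err 0.0 0.0 q6min 0.93
```

>>> move_arm(
  targets="1 0.15 0.1 1.85 -0.11 0.03 -0.08;1 0.15 0.09 1.85 -0.11 0.03 -0.08;1 0.15 0.09 1.85 -0.11 0.03 -0.08;1 0.15 0.09 1.85 -0.11 0.03 -0.08;1 0.15 0.08 1.85 -0.11 0.03 -0.08",
)

```text
clock: 18.73
eef_pos: [473.1, 334.1, 108.4]
tool_rot: [3.137, -0.002, 1.987]
force: [-0.3, -0.1, 0.2]
width: 85.6
gripper_force: 0.0
```

>>> move_arm(
  targets="1 0 0 0 0 0 0;1 0 0 0 0 0 0",
)

```text
clock: 18.9
eef_pos: [472.4, 333.8, 108.6]
tool_rot: [3.139, -0.001, 1.987]
force: [0.1, 0.8, 0.5]
width: 85.3
gripper_force: 0.0
```

```bash
python3 -c "
from s3 import *
via(gp(113.8,107),[0,0,-1],R1=down(23.8),n=2)
print(read_state()['force'])"
```

```text
from [472.4 333.8 108.6] [-0.11  0.87 -0.94  1.82  0.88  0.93 -1.04] n 2
G -0.07 -0.07 0.08 0.06 -0.03 0.03;G -0.07 -0.07 0.08 0.06 -0.03 0.03
predict [-0.11  0.87 -0.94  1.82  0.88  0.93 -1.04] err 0.0 0.0 q6min 0.93
[0.07883478 0.79883405 0.4518021 ]
```

Gripping the head.

>>> move_arm(
  targets="1 -0.1 -0.1 0.1 0 0 0;-1 0 0 0 0 0 0;-1 0 0 0 0 0 0;-1 0 0 0 0 0 0;-1 0 0 0 0 0 0",
)

```text
clock: 19.32
eef_pos: [471.4, 332.9, 108.5]
tool_rot: [3.139, -0.0, 1.988]
force: [-2.2, -2.1, 7.1]
width: 49.0
gripper_force: 62.6
```

>>> move_arm(
  targets="-1 0 0 0 0 0 0;-1 0 0 0 0 0 0;-1 0 0 0 0 0 0",
)

```text
clock: 19.57
eef_pos: [471.4, 332.9, 108.5]
tool_rot: [3.139, -0.0, 1.988]
force: [-3.3, -1.9, 6.7]
width: 49.9
gripper_force: 62.6
```

Run:
```python
from s3 import *
s=read_state(); print(s['force'],s['torque'],s['width'])
R=Ro.from_euler('xyz',s['tool_rot']).as_matrix(); y=R[:,1]; print('head heading',np.degrees(np.arctan2(y[1],y[0]))+90)
p=s['eef_pos']; r=p[:2]-AX; print(np.hypot(*r),np.degrees(np.arctan2(r[1],r[0])))
# swing -38.4 about AX
A=np.radians(-38.4); Rz=Ro.from_euler('z',A); vp=np.r_[AX+Rz.as_matrix()[:2,:2]@r,p[2]]; via(vp,[0,0,-1],R1=Rz*Ro.from_matrix(R),n=9)
```

```text
[-3.26683083 -1.9100848   6.70296838] [-0.46367163  0.59332536 -0.09356535] 49.90579594430129
head heading 113.87755375097632
20.865903211573343 113.67620380306847
from [471.4 332.9 108.5] [-0.11  0.87 -0.94  1.82  0.88  0.93 -1.04] n 9
G -0.05 0.14 0.00 -0.00 -0.01 4.27;G -0.04 0.15 0.00 -0.00 -0.01 4.27;G -0.03 0.15 0.00 -0.00 -0.01 4.27;G -0.02 0.15 0.00 -0.00 -0.01 4.27;G -0.01 0.15 0.00 -0.00 -0.01 4.27
G 0.01 0.15 0.00 -0.00 -0.01 4.27;G 0.02 0.15 0.00 -0.00 -0.01 4.27;G 0.03 0.15 0.00 -0.00 -0.01 4.27;G 0.04 0.15 0.00 -0.00 -0.01 4.27
predict [-0.19  0.82 -0.79  1.78  0.76  0.86 -1.59] err 0.0 0.0 q6min 0.86
```

>>> move_arm(
  targets="-1 -0.05 0.14 0 0 0 4.27;-1 -0.04 0.15 0 0 0 4.27;-1 0 0 0 0 0 0",
)

```text
clock: 19.82
eef_pos: [474.5, 334.0, 108.5]
tool_rot: [3.138, -0.002, 1.837]
force: [-3.5, -0.6, 6.3]
width: 49.2
gripper_force: 63.2
```

```bash
python3 -c "
from h import *
s=read_state(); print(s['force'],s['torque'],s['width'],s['tool_rot'])"
```

```text
[-3.47670621 -0.58858196  6.30869567] [-0.22207449  0.78262224 -0.1323047 ] 49.19704649304311 [ 3.13847346e+00 -1.80337889e-03  1.83677848e+00]
```

The head turns freely, so I'll continue the swing.

>>> move_arm(
  targets="-1 -0.03 0.15 0 0 0 4.27;-1 -0.02 0.15 0 0 0 4.27;-1 -0.01 0.15 0 0 0 4.27;-1 0.01 0.15 0 0 0 4.27;-1 0.02 0.15 0 0 0 4.27",
)

```text
clock: 20.23
eef_pos: [482.3, 334.6, 108.5]
tool_rot: [3.139, -0.003, 1.465]
force: [-1.8, -1.3, 6.8]
width: 49.4
gripper_force: 63.4
```

>>> move_arm(
  targets="-1 0.03 0.15 0 0 0 4.27;-1 0.04 0.15 0 0 0 4.27;-1 0 0 0 0 0 0;-1 0 0 0 0 0 0",
)

```text
clock: 20.57
eef_pos: [485.4, 333.9, 108.5]
tool_rot: [3.139, -0.002, 1.319]
force: [-2.3, -1.2, 7.7]
width: 49.4
gripper_force: 63.5
```

Run:
```python
from h import *
s=read_state(); print(s['force'],s['torque'],s['width'])
R=Ro.from_euler('xyz',s['tool_rot']).as_matrix(); y=R[:,1]; print('heading',np.degrees(np.arctan2(y[1],y[0]))+90); r=s['eef_pos'][:2]-AX; print(np.hypot(*r),np.degrees(np.arctan2(r[1],r[0])))
ang=lambda q:(np.hypot(*q).round(1),np.degrees(np.arctan2(q[1],q[0])).round(2))
for n in('side','scene','wrist'):
    d=get(n); h=cv2.cvtColor(d['color'],cv2.COLOR_RGB2HSV); H,S,V=cv2.split(h)
    for nm,m,z in(('red',((H<7)|(H>173))&(S>140)&(V>70),16),('yel',(H>19)&(H<36)&(S>110)&(V>90),30)):
        c=proj(d,[*AX,12]); v,u=np.nonzero(m); k=np.array([np.hypot(*(onz(d,a,b,z)[:2]-AX)) for a,b in zip(u,v)]) if len(u) else np.zeros(0); g=(k<100)&(k>45)
        if g.sum(): print(n,nm,g.sum(),u[g].mean().round(1),v[g].mean().round(1),ang(onz(d,u[g].mean(),v[g].mean(),z)[:2]-AX))
```

```text
[-2.33937718 -1.18442674  7.69576999] [-0.41170147  0.61809454 -0.09185804] 49.443842263122285
heading 75.5480521765053
20.870549709094107 74.33519638257764
side red 26 358.3 242.2 (np.float64(84.8), np.float64(77.11))
side yel 16 354.9 238.6 (np.float64(73.4), np.float64(74.98))
scene red 160 273.0 238.8 (np.float64(84.1), np.float64(84.34))
scene yel 10 313.5 203.1 (np.float64(67.7), np.float64(-94.52))
wrist red 163 320.3 125.2 (np.float64(84.4), np.float64(76.98))
wrist yel 245 324.4 144.1 (np.float64(72.0), np.float64(74.77))
```

```bash
cat > ang.py <<'E'
from h import *
ang=lambda q:(np.hypot(*q).round(1),np.degrees(np.arctan2(q[1],q[0])).round(2))
d=get('wrist'); h=cv2.cvtColor(d['color'],cv2.COLOR_RGB2HSV); H,S,V=cv2.split(h)
print('cam',(-d['R'].T@d['t']).round(0))
def pts(m,z):
    v,u=np.nonzero(m); P=np.array([onz(d,a,b,z)[:2] for a,b in zip(u,v)]); r=np.hypot(*(P-AX).T); return P[(r<105)&(r>45)]
for z in(12,16,20,24):
    P=pts(((H<7)|(H>173))&(S>140)&(V>70),z)-AX; a=np.degrees(np.arctan2(P[:,1],P[:,0])); r=np.hypot(*P.T); print('red z',z,ang(P.mean(0)),'ang range',np.percentile(a,[2,98]).round(1),'r',r.min().round(0),r.max().round(0))
P=pts((H>19)&(H<36)&(S>110)&(V>90),30)-AX; r=np.hypot(*P.T); t=P[r>np.percentile(r,85)]
print('yel',len(P),ang(P.mean(0)),'tip',ang(t.mean(0)),r.max()); w=np.linalg.svd(P-P.mean(0))[2][0]; print('line dir',np.degrees(np.arctan2(w[1],w[0]))%180, 'offset of line from axis',np.cross(w,P.mean(0)))
for a in(70,75,80): print(a,proj(d,[*(AX+81*np.array([np.cos(np.radians(a)),np.sin(np.radians(a))])),16]))
E
python3 ang.py 2>/dev/null
```

```text
cam [506. 416. 252.]
red z 12 (np.float64(84.1), np.float64(76.96)) ang range [73.2 79.2] r 73.0 91.0
red z 16 (np.float64(84.5), np.float64(76.93)) ang range [73.3 79.1] r 74.0 92.0
red z 20 (np.float64(84.8), np.float64(76.9)) ang range [73.3 79. ] r 74.0 92.0
red z 24 (np.float64(85.2), np.float64(76.87)) ang range [73.4 78.9] r 75.0 92.0
yel 300 (np.float64(69.4), np.float64(74.77)) tip (np.float64(82.5), np.float64(74.82)) 86.59806687354572
line dir 74.88190810603342 offset of line from axis 0.13453575202819934
70 [333.38705362 130.20157668]
75 [324.09837717 129.6878019 ]
80 [314.79914519 130.01593468]
```

```bash
cat >> ang.py <<'E'
P=pts(((H<9)|(H>171))&(S>120)&(V>60),16)-AX; r=np.hypot(*P.T)
for th in(75,76,77):
    e=np.array([np.cos(np.radians(th)),np.sin(np.radians(th))]); n=np.array([-e[1],e[0]]); x=P@e; y=P@n
    print('th',th,[(lo,len(y[(x>=lo)&(x<lo+3)]),y[(x>=lo)&(x<lo+3)].min().round(1),y[(x>=lo)&(x<lo+3)].max().round(1)) for lo in range(73,92,3) if ((x>=lo)&(x<lo+3)).sum()>3])
E
python3 ang.py 2>/dev/null | tail -3
```

```text
th 75 [(73, 14, np.float64(2.3), np.float64(5.4)), (76, 21, np.float64(2.3), np.float64(6.1)), (79, 22, np.float64(2.3), np.float64(6.2)), (82, 24, np.float64(2.4), np.float64(6.2)), (85, 43, np.float64(-2.9), np.float64(6.2)), (88, 50, np.float64(-2.9), np.float64(6.2)), (91, 9, np.float64(-1.3), np.float64(4.7))]
th 76 [(73, 14, np.float64(1.0), np.float64(4.1)), (76, 21, np.float64(1.0), np.float64(4.8)), (79, 22, np.float64(0.9), np.float64(4.7)), (82, 24, np.float64(0.9), np.float64(4.7)), (85, 43, np.float64(-4.4), np.float64(4.7)), (88, 50, np.float64(-4.4), np.float64(4.7)), (91, 9, np.float64(-2.9), np.float64(3.1))]
th 77 [(73, 14, np.float64(-0.3), np.float64(2.8)), (76, 21, np.float64(-0.4), np.float64(3.4)), (79, 22, np.float64(-0.5), np.float64(3.3)), (82, 24, np.float64(-0.6), np.float64(3.3)), (85, 43, np.float64(-5.9), np.float64(3.2)), (88, 50, np.float64(-6.0), np.float64(3.1)), (91, 9, np.float64(-4.5), np.float64(1.5))]
```

>>> move_arm(
  targets="-1 0 -0.05 0 0 0 -1.3;-1 0 0 0 0 0 0;-1 0 0 0 0 0 0",
)

```text
clock: 21.07
eef_pos: [484.9, 334.1, 108.5]
tool_rot: [3.139, -0.002, 1.342]
force: [-2.1, -2.9, 7.4]
width: 49.4
gripper_force: 63.5
```

```bash
python3 ang.py 2>/dev/null | sed -n '6,7p;12p'
```

```text
yel 237 (np.float64(71.9), np.float64(76.09)) tip (np.float64(83.3), np.float64(76.18)) 86.58657626514349
line dir 76.89781562550507 offset of line from axis 1.0151195557104238
th 76 [(73, 16, np.float64(-4.2), np.float64(4.3)), (76, 28, np.float64(-4.1), np.float64(4.3)), (79, 25, np.float64(-4.0), np.float64(4.3)), (82, 25, np.float64(-4.0), np.float64(4.4)), (85, 46, np.float64(-4.7), np.float64(5.2)), (88, 51, np.float64(-4.6), np.float64(4.5)), (91, 9, np.float64(-2.3), np.float64(3.7))]
```

>>> move_arm(
  targets="1 0 0 0 0 0 0;1 0 0 0 0 0 0;1 0 0 0 0 0 0;1 0 0 0 0 0 0;1 0 0 0 0 0 0",
)

```text
clock: 21.53
eef_pos: [485.2, 334.3, 107.4]
tool_rot: [3.14, -0.002, 1.34]
force: [-0.3, -0.2, 0.2]
width: 85.0
gripper_force: 0.0
```

```bash
python3 ang.py 2>/dev/null | sed -n '6,7p;12p'; python3 -c "
from s3 import *
s=read_state()['eef_pos']
via([s[0],s[1],250],[0,0,-1],R1=down(-13.5),n=5)"
```

```text
yel 265 (np.float64(71.2), np.float64(76.19)) tip (np.float64(82.9), np.float64(76.4)) 86.30805883370982
line dir 77.01395435724618 offset of line from axis 1.0300242194893094
th 76 [(73, 24, np.float64(-4.4), np.float64(4.7)), (76, 30, np.float64(-4.4), np.float64(4.8)), (79, 28, np.float64(-4.3), np.float64(4.8)), (82, 30, np.float64(-4.3), np.float64(4.8)), (85, 41, np.float64(-4.2), np.float64(4.8)), (88, 52, np.float64(-4.2), np.float64(4.9)), (91, 11, np.float64(-3.4), np.float64(4.1))]
from [485.2 334.3 107.4] [-0.18  0.83 -0.79  1.79  0.76  0.86 -1.57] n 5
G 0.01 0.01 -2.85 0.02 -0.03 0.05;G 0.01 0.00 -2.85 0.02 -0.03 0.05;G 0.00 0.00 -2.85 0.02 -0.03 0.05;G 0.00 0.00 -2.85 0.02 -0.03 0.05;G 0.00 0.00 -2.85 0.02 -0.03 0.05
predict [-0.1   0.67 -0.92  1.66  0.58  1.12 -1.42] err 0.0 0.0 q6min 0.91
```

Aimed: pointer 76.2°, mark about 76.2°. Now I'll go up and back to the knob.

>>> move_arm(
  targets="1 0 0 -2.8 0 0 0;1 0 0 -2.8 0 0 0;1 0 0 -2.8 0 0 0;1 0 0 -2.8 0 0 0;1 0 0 -2.8 0 0 0",
)

```text
clock: 22.0
eef_pos: [484.5, 334.0, 248.8]
tool_rot: [3.14, -0.002, 1.34]
force: [0.8, -0.0, 0.1]
width: 85.6
gripper_force: 0.0
```

```bash
python3 -c "
from s3 import *
via([455,230,270],[0,0,-1],R1=down(23.8),n=8)"
```

```text
from [484.5 334.  248.8] [-0.1   0.67 -0.92  1.66  0.58  1.11 -1.42] n 8
G -1.35 -0.06 -0.27 0.02 -0.01 -4.63;G -1.34 -0.17 -0.27 0.02 -0.01 -4.63;G -1.32 -0.28 -0.27 0.02 -0.01 -4.63;G -1.29 -0.38 -0.27 0.02 -0.01 -4.63;G -1.26 -0.49 -0.27 0.02 -0.01 -4.63
G -1.22 -0.59 -0.27 0.02 -0.01 -4.63;G -1.17 -0.68 -0.27 0.02 -0.01 -4.63;G -1.11 -0.78 -0.27 0.02 -0.01 -4.63
predict [ 0.22  0.61 -1.17  1.85  0.63  1.11 -0.77] err 0.0 0.0 q6min 1.11
```

>>> move_arm(
  targets="1 -1.35 -0.06 -0.27 0 0 -4.63;1 -1.34 -0.17 -0.27 0 0 -4.63;1 -1.32 -0.28 -0.27 0 0 -4.63;1 -1.29 -0.38 -0.27 0 0 -4.63;1 -1.26 -0.49 -0.27 0 0 -4.63",
)

```text
clock: 22.42
eef_pos: [466.1, 268.5, 261.0]
tool_rot: [3.138, -0.001, 1.748]
force: [-0.1, -0.7, -0.6]
width: 85.2
gripper_force: 0.0
```

>>> move_arm(
  targets="1 -1.22 -0.59 -0.27 0 0 -4.63;1 -1.17 -0.68 -0.27 0 0 -4.63;1 -1.11 -0.78 -0.27 0 0 -4.63;1 0 0 0 0 0 0",
)

```text
clock: 22.75
eef_pos: [455.0, 227.3, 268.7]
tool_rot: [3.14, 0.001, 1.987]
force: [0.0, -0.8, 0.2]
width: 86.0
gripper_force: 0.0
```

```bash
python3 -c "
from s3 import *
via([450.7,192,135],[0,0,-1],R1=knobR(-31),n=9)"
```

```text
from [455.  227.3 268.7] [ 0.22  0.61 -1.16  1.84  0.63  1.12 -0.76] n 9
G -0.34 -0.20 1.49 -2.18 3.23 0.69;G -0.42 -0.26 1.46 -2.18 3.23 0.69;G -0.51 -0.30 1.42 -2.18 3.23 0.69;G -0.59 -0.35 1.38 -2.18 3.23 0.69;G -0.67 -0.39 1.33 -2.18 3.23 0.69
G -0.75 -0.44 1.27 -2.18 3.23 0.69;G -0.82 -0.47 1.21 -2.18 3.23 0.69;G -0.90 -0.51 1.14 -2.18 3.23 0.69;G -0.96 -0.54 1.07 -2.18 3.23 0.69
predict [ 0.56  0.8  -0.99  2.31  1.03  0.23 -0.87] err 46.2 7.8 q6min 0.23
```

Run:
```python
from s3 import *
st=read_state(); R0=Ro.from_euler('xyz',st['tool_rot'])
for sp0 in(0,30,60):
  for sp in(-31,0,29):
   for off in (60,40):
    q=st['qpos'];p=st['eef_pos'];R=R0; o=[]
    for vp,R1 in [(p,R0*Ro.from_euler('z',sp0,degrees=True)),(KN+off*K,knobR(sp)),(KN-15*K,knobR(sp)),(KN-15*K,knobR(-31)),(KN-15*K,knobR(29))]:
        a=sim(q,rws(p,R,vp,R1,12),4); q=a[0];p,R=vp,R1; o.append((round(a[1],1),q[[2,4,5,6]].round(2).tolist()))
    print(sp0,sp,off,o)
```

```text
0 -31 60 [(np.float64(0.0), [-1.16, 0.63, 1.12, -0.76]), (np.float64(41.7), [-1.0, 1.06, 0.23, -0.9]), (np.float64(0.0), [-0.98, 1.77, 0.32, -1.58]), (np.float64(0.0), [-0.98, 1.77, 0.32, -1.58]), (np.float64(0.0), [-1.16, 1.69, 0.5, -2.53])]
0 -31 40 [(np.float64(0.0), [-1.16, 0.63, 1.12, -0.76]), (np.float64(60.5), [-0.92, 1.25, 0.23, -1.1]), (np.float64(0.0), [-0.92, 1.75, 0.3, -1.56]), (np.float64(0.0), [-0.92, 1.75, 0.3, -1.56]), (np.float64(0.0), [-1.09, 1.68, 0.47, -2.53])]
0 0 60 [(np.float64(0.0), [-1.16, 0.63, 1.12, -0.76]), (np.float64(52.0), [-0.96, 0.74, 0.23, -1.13]), (np.float64(0.0), [-0.92, 1.65, 0.24, -2.01]), (np.float64(1.3), [-0.9, 1.66, 0.23, -1.48]), (np.float64(0.0), [-1.04, 1.61, 0.37, -2.48])]
0 0 40 [(np.float64(0.0), [-1.16, 0.63, 1.12, -0.76]), (np.float64(69.5), [-0.89, 0.83, 0.23, -1.22]), (np.float64(1.5), [-0.86, 1.51, 0.23, -1.88]), (np.float64(0.0), [-0.87, 1.51, 0.24, -1.34]), (np.float64(0.2), [-0.86, 1.51, 0.23, -2.38])]
0 29 60 [(np.float64(0.0), [-1.16, 0.63, 1.12, -0.76]), (np.float64(55.3), [-0.93, 0.44, 0.23, -1.34]), (np.float64(63.1), [-0.
[... 2601 characters left out ...]
 0.45, 1.01, -1.62]), (np.float64(67.1), [-0.9, 1.04, 0.23, -1.43]), (np.float64(0.0), [-0.86, 1.64, 0.25, -2.01]), (np.float64(1.3), [-0.84, 1.66, 0.23, -1.48]), (np.float64(0.0), [-0.97, 1.61, 0.36, -2.48])]
60 29 60 [(np.float64(0.0), [-0.88, 0.45, 1.01, -1.62]), (np.float64(54.3), [-0.94, 0.57, 0.23, -1.47]), (np.float64(24.4), [-0.85, 1.55, 0.23, -2.43]), (np.float64(0.5), [-0.85, 1.55, 0.23, -1.38]), (np.float64(0.0), [-0.89, 1.55, 0.27, -2.42])]
60 29 40 [(np.float64(0.0), [-0.88, 0.45, 1.01, -1.62]), (np.float64(70.3), [-0.88, 0.66, 0.23, -1.56]), (np.float64(27.7), [-0.79, 1.3, 0.23, -2.19]), (np.float64(0.0), [-0.97, 1.4, 0.39, -1.23]), (np.float64(0.0), [-0.81, 1.32, 0.24, -2.2])]
```

Run:
```python
from s3 import *
st=read_state(); R0=Ro.from_euler('xyz',st['tool_rot'])
for sp in(-60,-90,-120,-150):
    q=st['qpos'];p=st['eef_pos'];R=R0; o=[]
    for vp,R1 in [(KN+60*K,knobR(sp)),(KN+60*K,knobR(-31)),(KN-15*K,knobR(-31)),(KN-15*K,knobR(29))]:
        n=max(3,int(np.ceil(np.degrees((R.inv()*R1).magnitude())/6))); a=sim(q,rws(p,R,vp,R1,max(n,8)),4); q=a[0];p,R=vp,R1; o.append((round(a[1],1),q[[2,4,5,6]].round(2).tolist(),min(t[5] for t in a[3]).round(2)))
    print(sp,o)
```

```text
-60 [(np.float64(19.7), [-1.08, 1.29, 0.23, -0.62], np.float64(0.23)), (np.float64(4.7), [-1.06, 1.27, 0.23, -1.11], np.float64(0.23)), (np.float64(0.0), [-1.06, 1.84, 0.36, -1.64], np.float64(0.23)), (np.float64(0.0), [-1.25, 1.74, 0.57, -2.56], np.float64(0.39))]
-90 [(np.float64(0.0), [-1.17, 1.39, 0.27, -0.19], np.float64(0.27)), (np.float64(4.4), [-1.12, 1.35, 0.23, -1.19], np.float64(0.23)), (np.float64(0.0), [-1.13, 1.86, 0.39, -1.66], np.float64(0.23)), (np.float64(4.7), [-1.25, 1.78, 0.53, -2.61], np.float64(0.41))]
-120 [(np.float64(0.0), [-1.24, 1.42, 0.34, 0.3], np.float64(0.34)), (np.float64(4.4), [-1.12, 1.35, 0.23, -1.19], np.float64(0.23)), (np.float64(0.0), [-1.13, 1.86, 0.39, -1.66], np.float64(0.23)), (np.float64(4.7), [-1.25, 1.78, 0.53, -2.61], np.float64(0.41))]
-150 [(np.float64(0.0), [-1.22, 1.41, 0.32, 0.83], np.float64(0.32)), (np.float64(4.5), [-1.12, 1.35, 0.23, -1.19], np.float64(0.23)), (np.float64(0.0), [-1.13, 1.86, 0.39, -1.66], np.float64(0.23)), (np.float64(4.7), [-1.25, 1.78, 0.53, -2.61], np.float64(0.41))]
```

```bash
python3 -c "
from s3 import *
via([450.7,192,135],[0,0,-1],R1=knobR(-90),n=14)"
```

```text
from [455.  227.3 268.7] [ 0.22  0.61 -1.16  1.84  0.63  1.12 -0.76] n 14
G -0.22 -0.13 0.95 -2.32 1.16 -3.63;G -0.23 -0.18 0.94 -2.32 1.16 -3.63;G -0.23 -0.24 0.93 -2.32 1.16 -3.63;G -0.23 -0.29 0.92 -2.32 1.16 -3.63;G -0.23 -0.34 0.90 -2.32 1.16 -3.63
G -0.23 -0.39 0.88 -2.32 1.16 -3.63;G -0.22 -0.44 0.86 -2.32 1.16 -3.63;G -0.21 -0.49 0.83 -2.32 1.16 -3.63;G -0.19 -0.53 0.81 -2.32 1.16 -3.63;G -0.17 -0.58 0.78 -2.32 1.16 -3.63
G -0.15 -0.62 0.76 -2.32 1.16 -3.63;G -0.12 -0.66 0.73 -2.32 1.16 -3.63;G -0.09 -0.69 0.70 -2.32 1.16 -3.63;G -0.06 -0.73 0.67 -2.32 1.16 -3.63
predict [ 0.65  0.91 -1.17  2.31  1.41  0.27 -0.21] err 0.0 0.0 q6min 0.27
```

>>> move_arm(
  targets="1 -0.22 -0.13 0.95 -2.32 1.16 -3.63;1 -0.23 -0.18 0.94 -2.32 1.16 -3.63;1 -0.23 -0.24 0.93 -2.32 1.16 -3.63;1 -0.23 -0.29 0.92 -2.32 1.16 -3.63;1 -0.23 -0.34 0.9 -2.32 1.16 -3.63",
)

```text
clock: 23.17
eef_pos: [453.6, 218.2, 221.0]
tool_rot: [2.92, -0.067, 2.314]
force: [0.4, 0.1, -0.6]
width: 85.4
gripper_force: 0.0
```

>>> move_arm(
  targets="1 -0.23 -0.39 0.88 -2.32 1.16 -3.63;1 -0.22 -0.44 0.86 -2.32 1.16 -3.63;1 -0.21 -0.49 0.83 -2.32 1.16 -3.63;1 -0.19 -0.53 0.81 -2.32 1.16 -3.63;1 -0.17 -0.58 0.78 -2.32 1.16 -3.63",
)

```text
clock: 23.58
eef_pos: [452.2, 205.5, 173.2]
tool_rot: [2.695, -0.059, 2.647]
force: [0.7, -1.1, 0.0]
width: 85.3
gripper_force: 0.0
```

>>> move_arm(
  targets="1 -0.15 -0.62 0.76 -2.32 1.16 -3.63;1 -0.12 -0.66 0.73 -2.32 1.16 -3.63;1 -0.09 -0.69 0.7 -2.32 1.16 -3.63;1 -0.06 -0.73 0.67 -2.32 1.16 -3.63;1 0 0 0 0 0 0",
)

```text
clock: 24.0
eef_pos: [450.5, 192.7, 131.6]
tool_rot: [2.528, -0.008, 2.9]
force: [0.3, -0.3, 0.4]
width: 85.0
gripper_force: 0.0
```

```bash
python3 st.py
python3 - <<'E'
from s3 import *
T=KN+knobR(0).apply([-1.0,0,16.5])
via(T,-K,R1=knobR(-90),n=8)
st=read_state(); R0=Ro.from_euler('xyz',st['tool_rot']); q=sim(st['qpos'],rws(st['eef_pos'],R0,T,knobR(-90),8),4)[0]
t=sim(q,[[0,0,0,0,0,6]]*15,4)[3]; print([x[[2,4,5,6]].round(2).tolist() for x in t[::3]])
E
```

```text
q [ 0.66  0.93 -1.17  2.3   1.36  0.28 -0.15] w 85.0 F [ 0.3 -0.3  0.4] T.k -0.04
axial/lat off mm [ -3.   -0.1 -54.8] turn [  0.    0.3 -89.5]
from [450.5 192.7 131.6] [ 0.66  0.93 -1.17  2.3   1.36  0.28 -0.15] n 8
G -0.00 0.02 0.89 0.02 -0.02 -0.06;G -0.00 0.02 0.89 0.02 -0.02 -0.06;G -0.00 0.02 0.89 0.02 -0.02 -0.06;G -0.00 0.02 0.89 0.02 -0.02 -0.06;G -0.00 0.02 0.89 0.02 -0.02 -0.06
G -0.00 0.02 0.89 0.02 -0.02 -0.06;G -0.00 0.02 0.89 0.02 -0.02 -0.06;G -0.00 0.03 0.89 0.02 -0.02 -0.06
predict [ 0.54  1.08 -1.13  2.28  1.84  0.36 -0.59] err 0.0 0.0 q6min 0.23
[[-1.15, 1.82, 0.39, -0.67], [-1.21, 1.78, 0.46, -0.94], [-1.25, 1.76, 0.51, -1.23], [-1.25, 1.76, 0.51, -1.54], [-1.25, 1.76, 0.51, -1.85]]
```

>>> move_arm(
  targets="1 0 0.02 0.89 0 0 0;1 0 0.02 0.89 0 0 0;1 0 0.02 0.89 0 0 0;1 0 0.02 0.89 0 0 0;1 0 0.02 0.89 0 0 0",
)

```text
clock: 24.42
eef_pos: [457.8, 222.0, 99.9]
tool_rot: [2.527, -0.001, 2.902]
force: [-0.1, 0.5, 0.0]
width: 85.4
gripper_force: 0.0
```

>>> move_arm(
  targets="1 0 0.02 0.89 0 0 0;1 0 0.02 0.89 0 0 0;1 0 0.02 0.89 0 0 0;1 0 0 0 0 0 -6;1 0 0 0 0 0 -6",
)

```text
clock: 24.83
eef_pos: [461.0, 237.7, 78.3]
tool_rot: [2.537, 0.12, 3.078]
force: [-0.0, 0.1, 0.3]
width: 85.5
gripper_force: 0.0
```

>>> move_arm(
  targets="1 0 0 0 0 0 -6;1 0 0 0 0 0 -6;1 0 0 0 0 0 0;1 0 0 0 0 0 0",
)

```text
clock: 25.17
eef_pos: [461.3, 236.9, 78.5]
tool_rot: [2.569, 0.235, -3.034]
force: [-0.0, -0.1, -0.3]
width: 85.4
gripper_force: 0.0
```

```bash
python3 st.py; python3 -c "
from s3 import *
s=read_state();R=Ro.from_euler('xyz',s['tool_rot']); T=KN+knobR(0).apply([-1.0,0,16.5]); print('fix cm',(R.inv().apply(T-s['eef_pos'])/10).round(2))"; python3 mark.py
```

```text
q [ 0.5   1.03 -1.07  2.29  1.91  0.31 -0.27] w 85.4 F [-0.  -0.1 -0.3] T.k -0.02
axial/lat off mm [ 3.8  0.1 14.7] turn [-2.000e-01  1.000e-01 -1.137e+02]
fix cm [ 0.2  -0.43  0.18]
161 [-7.7 -2.2]
mark dir 24.5
```

>>> move_arm(
  targets="1 0.2 -0.43 0.18 0 0 0;1 0 0 0 0 0 -5;-1 0 0 0 0 0 0;-1 0 0 0 0 0 0;-1 0 0 0 0 0 0",
)

```text
clock: 25.63
eef_pos: [460.0, 233.4, 73.5]
tool_rot: [2.587, 0.281, -2.957]
force: [-0.1, -0.3, 0.8]
width: 51.5
gripper_force: 0.0
```

>>> move_arm(
  targets="-1 0 0 0 0 0 0;-1 0 0 0 0 0 0;-1 0 0 0 0 0 0;-1 0 0 0 0 0 0;-1 0 0 0 0 0 6",
)

```text
clock: 26.05
eef_pos: [459.7, 234.1, 74.3]
tool_rot: [2.564, 0.227, -3.045]
force: [-1.5, -0.6, 2.9]
width: 42.6
gripper_force: 61.0
```

>>> move_arm(
  targets="-1 0 0 0 0 0 6;-1 0 0 0 0 0 6;-1 0 0 0 0 0 6;-1 0 0 0 0 0 6;-1 0 0 0 0 0 6",
)

```text
clock: 26.47
eef_pos: [459.7, 234.3, 74.5]
tool_rot: [2.528, -0.075, 2.801]
force: [-0.9, -1.0, 5.5]
width: 42.6
gripper_force: 61.0
```

```bash
python3 st.py
```

```text
q [ 0.56  1.12 -1.19  2.29  1.83  0.43 -0.7 ] w 42.6 F [-0.9 -1.   5.5] T.k 0.27
axial/lat off mm [-0.9 -0.9 16.3] turn [ -0.2   0.3 -82.6]
```

>>> move_arm(
  targets="-1 0 0 0 0 0 6;-1 0 0 0 0 0 6;-1 0 0 0 0 0 6;-1 0 0 0 0 0 0",
)

```text
clock: 26.8
eef_pos: [459.8, 234.5, 74.6]
tool_rot: [2.571, -0.251, 2.537]
force: [-1.6, -1.2, 5.9]
width: 42.4
gripper_force: 61.3
```

```bash
python3 st.py
```

```text
q [ 0.56  1.14 -1.21  2.29  1.81  0.45 -1.  ] w 42.4 F [-1.6 -1.2  5.9] T.k -0.28
axial/lat off mm [-0.7 -0.8 16.3] turn [ -0.2   0.4 -64.6]
```

>>> move_arm(
  targets="1 0 0 0 0 0 0;1 0 0 0 0 0 0;1 0 0 0 0 0 0;1 0 0 0 0 0 0;1 0 0 0 0 0 -6",
)

```text
clock: 27.22
eef_pos: [460.0, 233.3, 73.2]
tool_rot: [2.553, -0.19, 2.63]
force: [0.5, -0.6, 0.5]
width: 85.2
gripper_force: 0.0
```

```bash
python3 mark.py; python3 st.py
```

```text
227 [-2.5 -7.5]
mark dir 77.6
q [ 0.56  1.12 -1.19  2.29  1.83  0.43 -0.9 ] w 85.3 F [-0.1  0.8  0.2] T.k 0.03
axial/lat off mm [-2.1 -0.3 16.7] turn [ -0.1   0.2 -71.4]
```

>>> move_arm(
  targets="1 0 0 0 0 0 -6;1 0 0 0 0 0 -6;1 0 0 0 0 0 -6;1 0 0 0 0 0 -6;1 0 0 0 0 0 -6",
)

```text
clock: 27.68
eef_pos: [460.1, 233.3, 73.5]
tool_rot: [2.536, 0.111, 3.064]
force: [-1.1, -0.5, -0.3]
width: 85.4
gripper_force: 0.0
```

>>> move_arm(
  targets="1 0 0 0 0 0 -6;1 0 0 0 0 0 -6;1 0 0 0 0 0 -6;-1 0 0 0 0 0 0;-1 0 0 0 0 0 0",
)

```text
clock: 28.1
eef_pos: [460.1, 233.4, 73.5]
tool_rot: [2.588, 0.281, -2.958]
force: [-0.5, -0.3, 0.2]
width: 64.3
gripper_force: 0.0
```

>>> move_arm(
  targets="-1 0 0 0 0 0 0;-1 0 0 0 0 0 0;-1 0 0 0 0 0 0;-1 0 0 0 0 0 0;-1 0 0 0 0 0 0",
)

```text
clock: 28.52
eef_pos: [459.7, 234.0, 74.3]
tool_rot: [2.586, 0.282, -2.956]
force: [-1.2, -3.0, 5.0]
width: 42.7
gripper_force: 59.9
```

>>> move_arm(
  targets="-1 0 0 0 0 0 6;-1 0 0 0 0 0 6;-1 0 0 0 0 0 6;-1 0 0 0 0 0 6;-1 0 0 0 0 0 6",
)

```text
clock: 28.93
eef_pos: [459.7, 234.3, 74.5]
tool_rot: [2.525, -0.014, 2.886]
force: [-0.4, -0.8, 4.5]
width: 42.7
gripper_force: 60.7
```

>>> move_arm(
  targets="-1 0 0 0 0 0 6;-1 0 0 0 0 0 6;-1 0 0 0 0 0 6;-1 0 0 0 0 0 6;-1 0 0 0 0 0 6",
)

```text
clock: 29.35
eef_pos: [459.8, 234.5, 74.7]
tool_rot: [2.596, -0.306, 2.445]
force: [-1.1, -0.9, 5.2]
width: 42.8
gripper_force: 60.7
```

```bash
python3 st.py
```

```text
q [ 0.56  1.14 -1.21  2.29  1.81  0.45 -1.1 ] w 42.8 F [-1.1 -0.9  5.2] T.k 0.5
axial/lat off mm [-0.6 -0.8 16.3] turn [ -0.2   0.4 -58.7]
```

>>> move_arm(
  targets="-1 0 0 0 0 0 6;-1 0 0 0 0 0 6;-1 0 0 0 0 0 6;-1 0 0 0 0 0 6",
)

```text
clock: 29.68
eef_pos: [460.1, 234.6, 74.8]
tool_rot: [2.757, -0.497, 2.038]
force: [-0.5, 0.2, 3.7]
width: 42.6
gripper_force: 60.8
```

```bash
python3 st.py
```

```text
q [ 0.57  1.15 -1.22  2.29  1.8   0.47 -1.51] w 42.6 F [-0.5  0.2  3.7] T.k 0.47
axial/lat off mm [-0.4 -0.5 16.3] turn [ -0.1   0.4 -34.7]
```

>>> move_arm(
  targets="-1 0 0 0 0 0 5;-1 0 0 0 0 0 5;-1 0 0 0 0 0 4;-1 0 0 0 0 0 0",
)

```text
clock: 30.02
eef_pos: [460.2, 234.6, 74.8]
tool_rot: [2.895, -0.573, 1.77]
force: [-0.7, 1.0, 5.8]
width: 42.5
gripper_force: 60.8
```

```bash
python3 st.py
```

```text
q [ 0.57  1.15 -1.23  2.29  1.8   0.47 -1.75] w 42.5 F [-0.7  1.   5.8] T.k -0.11
axial/lat off mm [-0.4 -0.4 16.3] turn [ -0.1   0.4 -20.8]
```

>>> move_arm(
  targets="-1 0 0 0 0 0 3;-1 0 0 0 0 0 3;-1 0 0 0 0 0 0",
)

```text
clock: 30.27
eef_pos: [460.3, 234.2, 74.4]
tool_rot: [2.961, -0.593, 1.649]
force: [0.3, 0.6, 6.3]
width: 42.5
gripper_force: 60.9
```

```bash
python3 st.py
```

```text
q [ 0.57  1.15 -1.23  2.29  1.8   0.47 -1.85] w 42.5 F [0.3 0.6 6.3] T.k -0.11
axial/lat off mm [-0.9 -0.2 16.4] turn [ -0.1   0.3 -14.9]
```

>>> move_arm(
  targets="-1 0 0 0 0 0 3;-1 0 0 0 0 0 3;-1 0 0 0 0 0 0",
)

```text
clock: 30.52
eef_pos: [460.2, 232.5, 73.1]
tool_rot: [3.032, -0.604, 1.524]
force: [-0.7, -4.2, 4.8]
width: 42.5
gripper_force: 61.4
```

```bash
python3 st.py; python3 -c "
from h import *
print(read_state()['tau'][6],read_state()['torque'])"
```

```text
q [ 0.57  1.15 -1.23  2.29  1.8   0.48 -1.96] w 42.5 F [-0.7 -4.2  4.8] T.k 0.13
axial/lat off mm [-3.   0.1 16.5] turn [-0.1  0.1 -8.9]
-0.6147278845310211 [-9.80420938e-01  5.48136592e-04 -7.07266117e-04]
```

>>> move_arm(
  targets="-1 0 0 0 0 0 3;-1 0 0 0 0 0 3;-1 0 0 0 0 0 0",
)

```text
clock: 30.77
eef_pos: [459.9, 231.8, 72.5]
tool_rot: [3.103, -0.61, 1.399]
force: [-0.4, -6.2, 2.8]
width: 42.6
gripper_force: 61.5
```

```bash
python3 st.py; python3 -c "
from h import *
print(read_state()['tau'][6],read_state()['torque'])"
```

```text
q [ 0.57  1.15 -1.23  2.29  1.8   0.48 -2.06] w 42.6 F [-0.4 -6.2  2.8] T.k 0.86
axial/lat off mm [-4.  -0.  16.6] turn [-0.1  0.  -3. ]
-1.3737080991268158 [-1.41891559 -0.2896764   0.62010643]
```

>>> move_arm(
  targets="1 0 0 0 0 0 0;1 0 0 0 0 0 0;1 0 0 0 0 0 0;1 0 0 0 0 0 0;1 0 0 0 0 0 0",
)

```text
clock: 31.18
eef_pos: [460.0, 233.6, 73.6]
tool_rot: [3.106, -0.614, 1.396]
force: [-0.7, 0.3, 0.9]
width: 85.6
gripper_force: 0.0
```

```bash
python3 st.py; python3 mark.py
python3 - <<'E'
import cv2,numpy as np
im=cv2.imread('pics/w3.png'); # reference mark at the start, in image
g=im.min(2)[195:250,295:350]; v,u=np.nonzero(g>130); print(len(u),u.mean()+295,v.mean()+195)
E
```

```text
q [ 0.57  1.15 -1.23  2.29  1.8   0.48 -2.06] w 85.6 F [-0.7  0.3  0.9] T.k 0.02
axial/lat off mm [-1.9 -0.4 16.8] turn [ 0.   0.2 -2.9]
208 [7.3 0.1]
mark dir 179.8
167 314.22754491017963 219.5568862275449
```

>>> move_arm(
  targets="1 0 0 -1.5 0 0 0;1 0 0 -1.5 0 0 0;1 0 0 -1.5 0 0 0;1 0 0 -1.5 0 0 0;1 0 0 -1.5 0 0 0",
)

```text
clock: 31.65
eef_pos: [449.7, 191.2, 135.4]
tool_rot: [3.106, -0.614, 1.397]
force: [-0.9, -0.3, -0.6]
width: 85.6
gripper_force: 0.0
```

```bash
python3 st.py; python3 ang.py 2>/dev/null; python3 -c "
from s3 import *
via([450,200,290],[0,0,-1],R1=down(23.8),n=9)"
```

```text
q [ 0.69  0.95 -1.22  2.3   1.37  0.33 -1.67] w 85.6 F [-0.9 -0.3 -0.6] T.k -0.02
axial/lat off mm [ -2.2  -0.5 -58.9] turn [ 0.   0.2 -2.9]
cam [443. 180. 301.]
from [450.2 190.2 136.9] [ 0.69  0.95 -1.23  2.3   1.36  0.32 -1.67] n 9
G 1.07 0.03 -1.33 1.38 -3.72 -3.70;G 0.97 0.06 -1.40 1.38 -3.72 -3.70;G 0.88 0.09 -1.46 1.38 -3.72 -3.70;G 0.77 0.11 -1.51 1.38 -3.72 -3.70;G 0.67 0.12 -1.56 1.38 -3.72 -3.70
G 0.56 0.12 -1.61 1.38 -3.72 -3.70;G 0.44 0.11 -1.64 1.38 -3.72 -3.70;G 0.33 0.10 -1.67 1.38 -3.72 -3.70;G 0.21 0.07 -1.69 1.38 -3.72 -3.70
predict [ 0.33  0.6  -1.25  1.84  0.62  1.17 -0.71] err 0.0 0.0 q6min 0.42
```

>>> move_arm(
  targets="1 1.07 0.03 -1.33 1.38 -3.72 -3.7;1 0.97 0.06 -1.4 1.38 -3.72 -3.7;1 0.88 0.09 -1.46 1.38 -3.72 -3.7;1 0.77 0.11 -1.51 1.38 -3.72 -3.7;1 0.67 0.12 -1.56 1.38 -3.72 -3.7",
)

```text
clock: 32.12
eef_pos: [451.8, 191.3, 206.9]
tool_rot: [3.075, -0.308, 1.69]
force: [1.5, -1.1, -1.1]
width: 85.2
gripper_force: 0.0
```

>>> move_arm(
  targets="1 0.56 0.12 -1.61 1.38 -3.72 -3.7;1 0.44 0.11 -1.64 1.38 -3.72 -3.7;1 0.33 0.1 -1.67 1.38 -3.72 -3.7;1 0.21 0.07 -1.69 1.38 -3.72 -3.7;1 0 0 0 0 0 0",
)

```text
clock: 32.53
eef_pos: [453.3, 197.7, 277.8]
tool_rot: [3.12, -0.039, 1.945]
force: [0.7, 1.2, 1.4]
width: 85.3
gripper_force: 0.0
```

>>> move_arm(
  targets="1 2 0 0 0 0 0;1 2 0 0 0 0 0;1 2 0 0 0 0 0;1 2 0 0 0 0 0;1 0 0 0 0 0 0",
)

```text
clock: 32.95
eef_pos: [421.5, 270.7, 277.1]
tool_rot: [3.127, -0.043, 1.942]
force: [-1.1, 0.5, 0.7]
width: 85.1
gripper_force: 0.0
```

```bash
python3 ang.py 2>/dev/null
python3 - <<'E'
from h import *
# bottle/tub moved? compare initial and present side views there
a=cv2.imread('pics/side0.png').astype(int); b=get('side')['color'][:,:,::-1].astype(int)
for n,(x0,y0,x1,y1) in dict(tub=(345,186,372,232),bottle=(376,190,406,252)).items(): print(n,np.abs(a-b)[y0:y1,x0:x1].mean())
E
```

```text
cam [392. 344. 424.]
red z 12 (np.float64(85.1), np.float64(76.87)) ang range [75.3 78.4] r 76.0 92.0
red z 16 (np.float64(84.3), np.float64(77.48)) ang range [75.9 79. ] r 76.0 91.0
red z 20 (np.float64(83.6), np.float64(78.11)) ang range [76.5 79.6] r 75.0 90.0
red z 24 (np.float64(82.9), np.float64(78.74)) ang range [77.1 80.3] r 74.0 90.0
yel 47 (np.float64(76.3), np.float64(76.54)) tip (np.float64(85.0), np.float64(76.04)) 86.92926970592333
line dir 69.37716820295977 offset of line from axis -9.508574590228402
70 [412.90683769 111.5592408 ]
75 [409.09637153 108.0851101 ]
80 [404.9750398  104.95641529]
th 75 [(76, 5, np.float64(3.4), np.float64(5.6)), (79, 7, np.float64(1.3), np.float64(5.1)), (82, 8, np.float64(1.8), np.float64(6.5)), (85, 9, np.float64(1.3), np.float64(6.2)), (88, 9, np.float64(1.0), np.float64(6.0)), (91, 5, np.float64(-2.2), np.float64(4.6))]
th 76 [(76, 5, np.float64(2.1), np.float64(4.3)), (79, 7, np.float64(-0.1), np.float64(3.7)), (82, 8, np.float64(0.4), np.float64(5.0)), (85, 9, np.float64(-0.2), np.float64(4.7)), (88, 9, np.float64(-0.5), np.float64(4.4)), (91, 5, np.float64(-3.8), np.float64(3.0))]
th 77 [(76, 5, np.float64(0.7), np.float64(2.9)), (79, 7, np.float64(-1.5), np.float64(2.3)), (82, 8, np.float64(-1.1), np.float64(3.5)), (85, 9, np.float64(-1.7), np.float64(3.2)), (88, 9, np.float64(-2.1), np.float64(2.9)), (91, 5, np.float64(-5.4), np.float64(1.4))]
tub 9.180085882984434
bottle 5.32258064516129
```

```bash
python3 -c "
from h import *
print(order.finish_job())"
```

```text
the job is handed in; nothing more can be done
None
```

The job is handed in at about 33 s of the 72 s allowed: I unscrewed the knob, turned the reader head to about 76° (within 1° of the red mark by my camera measurement), and screwed the knob back to its hard stop; the arm never went near the bottle or tub.

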